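# Put the welding tooling back on its foam pads

## Robot

A 7-joint arm with a two-finger parallel gripper is mounted at the origin on the work surface. World frame = base frame: x ahead of the robot, y to its left, z up, the work surface at z = 0. Lengths are in m, angles in rad, forces in N, time in s.
With the tool pointing down it reaches from about 0.425 to 0.875 m from the base axis. Payload 4.7 kg.
Tool frame: the origin (TCP) lies on the centre line of the jaws, within the pads' length; the fingertips stand 19 mm ahead of it and the grasp point (between the pads) is the TCP; x points along the fingers, z is the direction in which the jaws open and shut, and the axes are right-handed (so a half turn about x gives the same grasp; the last joint's range is limited). The gripper opens to 87 mm and grips with 3 to 60 N. Pads are 19 mm wide; open, the fingers measure 117 mm over their backs; the gripper's body (75 mm by 190 mm) begins 51 mm behind the grasp point.
Start: joints at [0.014, 0.321, -0.07, 1.45, 0.023, 1.371, -0.057], TCP at [0.65, -0, 0.219] pointing down, gripper open.
Joint ranges: [-2.86, 2.86], [-0.3, 2.09], [-1.38, 1.24], [0.06, 2.45], [-1.56, 4.7], [0.09, 2.05], [-2.69, 2.69]. Speed limits (rad/s): [2.57, 2.57, 3.14, 3.14, 3.14, 3.14, 3.14].

## Interface

Orientations are given as a rotation vector (axis times angle).
In Python, from bench import get_state, get_image, camera_info, close_job gives the robot as it stands.
- The arm moves only by the tool jog_arm, never from a script. Its argument "targets" is a list of rows, each a list of 7 numbers: the turn, a rotation vector about the tool's x, y, z in degrees, then the shift along the tool's x, y, z in cm, then the finger opening in cm, from 0 to 8.7. In form: [[wx, wy, wz, tx, ty, tz, jaw], ...]. A call has 1 to 10 rows; each row shifts and turns the commanded pose from where the row before left it, along the tool's axes as they then stand; what a row does not reach is not made up. A row lasts 1/8 s, in which the tool goes at most 62.5 mm and 10.7 degrees, less where a joint would pass 70% of its speed; a pose out of reach is approached as far as the arm can. A call is refused whole if a number of a shift passes 6.25 or a number of a turn 10.7, either way. A call with a gripper value outside its range is refused whole. The fingers move at their own pace and stop on an object; "squeeze" is the grip in N (left out, the last holds). Time passes only in rows, so rows that do not move let the fingers close. It gives the time, the measured TCP pose, the force and the opening at its end, in the units of the state.
- get_state(): the state, without advancing time (a new reading comes with each control period).
- get_image(name): name is "scene" or "side" or "wrist"; returns (picture, depth): 480x640x3 uint8, red, green, blue; 480x640 float32, m along the optical axis (not along the pixel's ray), 0 where there is no reading.
- camera_info(name): a dict with "intrinsics" (3x3 intrinsics, pixels), "k1" (the pictures are not rectified: a ray, as slopes to the right and down, at radius r is drawn at 1 + k1 r^2 times it, then the intrinsics apply), "world_from_camera" (4x4, takes a point from camera to world coordinates); the wrist camera has in their place "mount" (4x4, takes a point from camera to tool coordinates, whose origin is the TCP and whose axes are the tool frame's). Camera axes: x right, y up, looking along -z (the intrinsics and any distortion apply to the point x, -y, -z); pixel columns grow to the right and rows downward; lengths in m; the calibration is good to about 2 mm. A picture is of the moment at which its call begins: read the wrist's pose just before it. camera_info takes no time and is no camera call.
- close_job(): hands the job in, once; it reports no verdict.
The state is a dict: "time": time; "joint_positions": joint angles; "qd": joint speeds; "joint_torque": joint torques, N m; "position": TCP position; "tool_rot": TCP orientation; "ft_force": force on the tool from outside, world axes, zero at the start; "torque": the same for the moment, N m; "grip_width": opening from 0.0 (shut) to 1.0 (fully open).
Only numpy, scipy, OpenCV 4.12 (cv2) and the standard library are available. Lean on these libraries where they do the work, as an engineer would, in place of code of your own. Each camera call takes 0.05 s, during which the arm holds its last target.

## Task

Clear up the welding bench after a changeover: put each of the four pieces of tooling on the yellow foam pad with its own outline - the large and the small copper electrode on the large and the small black disc, the steel collar over the orange post, and the clamp jaw on the black oblong, lined up with it. Set each one down (do not drop it) so that it stands flat and centred on its outline, let go of everything, and leave the bowl of pins and the calliper where they are.

Things in the scene. Friction and masses are not known exactly. Their poses are not given: they have to be found in the camera images.
- electrode_large: Large copper electrode, upright: a round foot 56 mm in diameter and 14 mm high, and on it a coaxial round stem 32 mm in diameter up to 44 mm height; a dark dot on top. About 0.5 kg. Grip the stem from above. Origin at the centre of its underside, z up along its axis.
- electrode_small: Small copper electrode of the same form: a round foot 34 mm in diameter and 14 mm high, stem 20 mm in diameter up to 44 mm height; a dark dot on top. About 0.2 kg. Origin at the centre of its underside, z up along its axis.
- collar: Plain steel ring lying flat: 58 mm outside diameter, 36 mm bore, 22 mm high, about 0.3 kg. It can be gripped across its outside. Origin at the centre of its underside (on the bore axis), z up.
- jaw: Steel clamp jaw: a flat dark bar 90 mm long (its x), 30 mm wide (its y) and 14 mm high, carrying a centred upright rib 50 mm long (x) and 16 mm thick (y) that reaches 36 mm height, bright, with a screw head at either end of the bar. The same when turned by half a turn. About 0.4 kg. Grip the rib across its 16 mm. Origin at the centre of its underside, z up.
- pad_large: Golden-yellow foam pad fixed to the bench, 90 x 90 mm and 12 mm thick, with a big black disc 60 mm in diameter in its middle (the outline of the large electrode). Origin at the centre of its underside, z up; its top is 12 mm above the origin.
- pad_small: Golden-yellow foam pad fixed to the bench, 90 x 90 mm and 12 mm thick, with a small black disc 38 mm in diameter in its middle (the outline of the small electrode). Origin at the centre of its underside, z up; its top is 12 mm above the origin.
- pad_collar: Golden-yellow foam pad fixed to the bench, 90 x 90 mm and 12 mm thick, with a black ring (62 mm outside, 32 mm inside) and a fixed upright orange post in its middle, 14 mm in diameter, standing 30 mm above the pad's top (42 mm above the bench): the collar goes over the post. Origin at the centre of its underside, z up; its top is 12 mm above the origin.
- pad_jaw: Golden-yellow foam pad fixed to the bench, 110 (x) x 66 (y) mm and 12 mm thick, with a black oblong 94 mm (x) by 34 mm (y) in its middle, the outline of the jaw; the same when turned by half a turn. Origin at the centre of its underside, z up; its top is 12 mm above the origin.
- pin_bowl: Bystander: metal bowl of small pink pins, 110 mm in diameter, 42 mm high, to the robot's left of the work. Origin at the centre of its underside. Leave it alone.
- calliper: Bystander: steel calliper with a black display, 200 mm long (x), lying flat, 14 mm high, to the robot's right of the work. Origin at its underside, in the middle of its length. Leave it alone.
Things that resemble listed ones, but are neither listed nor needed, are in the scene too. Several things look just like the pad_collar: the one meant starts nearest to the robot's base. There is more than one size of the jaw; the one meant has the size given above.

How it is judged:
At the end, for the whole second after the job is handed in: Each piece rests flat (tilt under 0.12 rad) on the top of its own pad, its axis within 12 mm of the pad's centre; the collar lies round the orange post; the jaw's length is within 0.26 rad (15 degrees) of the oblong's length, either way round; all four are released and at rest (horizontal distance between electrode_large and pad_large below 0.012 m and z of electrode_large in the frame of pad_large between 0.009 and 0.016 m and angle between each of electrode_large, electrode_small, collar, jaw's own z axis and vertical below 0.12 rad and linear speed of each of electrode_large, electrode_small, collar, jaw below 0.02 m/s and angular speed of each of electrode_large, electrode_small, collar, jaw below 0.2 rad/s and contact force between each of electrode_large, electrode_small, collar, jaw and the arm below 0.1 N and contact force between each of electrode_large, electrode_small, collar, jaw and the fingers below 0.1 N and horizontal distance between electrode_small and pad_small below 0.012 m and z of electrode_small in the frame of pad_small between 0.009 and 0.016 m and horizontal distance between collar and pad_collar below 0.012 m and z of collar in the frame of pad_collar between 0.009 and 0.016 m and horizontal distance between jaw and pad_jaw below 0.012 m and z of jaw in the frame of pad_jaw between 0.009 and 0.016 m and angle between the x axis of jaw and the x axis of pad_jaw, either way round below 0.26 rad); the robot touches nothing.
It fails at once if a piece of tooling is dropped or knocked flying: it moves faster than 0.8 m/s while the fingers do not hold it ((linear speed of electrode_large above 0.8 m/s and contact force between electrode_large and the fingers below 0.1 N) or (linear speed of electrode_small above 0.8 m/s and contact force between electrode_small and the fingers below 0.1 N) or (linear speed of collar above 0.8 m/s and contact force between collar and the fingers below 0.1 N) or (linear speed of jaw above 0.8 m/s and contact force between jaw and the fingers below 0.1 N)).
It fails at once if the pin bowl is pushed or carried more than 30 mm (distance of pin_bowl from where it was at the start of the episode above 0.03 m).
It fails at once if the calliper is pushed or carried more than 30 mm (distance of calliper from where it was at the start of the episode above 0.03 m).
It also fails if it takes over 106 s, if anything falls off the work surface, if the arm or the gripper's body presses on something with over 40 N, if the wrist force passes 120 N, or if a joint passes its speed limit or range.

## Working session

There is one attempt and no reset: what is moved stays moved. The work goes in short steps, Python scripts to look and compute and a tool call to move; the robot and the scene stay as the last step left them, time stands still between calls to the robot, and variables do not carry over. Pictures are saved under pics/ and viewed, and the job is handed in when it is done.

Besides the shell and the picture viewer there is one more tool, called after "Emit:" in YAML: its name, and indented under it one key for each argument. jog_arm: Moves the arm, as the interface text tells. Its arguments: {"type":"object","properties":{"targets":{"type":"array"},"squeeze":{"type":"number"}},"required":["targets"]}

```bash
ls; mkdir -p pics; python3 - <<'E'
from bench import *
import cv2,numpy as np
np.set_printoptions(precision=4,suppress=True)
s=get_state();print(s)
for n in ["scene","side","wrist"]:
    print(n,camera_info(n))
    im,d=get_image(n);cv2.imwrite(f"pics/{n}0.png",im[:,:,::-1]);np.save(f"pics/{n}0.npy",d)
E
```

```text
pics
{'time': 0.0, 'joint_positions': array([ 0.0141,  0.3218, -0.0701,  1.4517,  0.0226,  1.3708, -0.0569]), 'qd': array([-0.0001,  0.0006, -0.0017,  0.0003, -0.002 , -0.0007, -0.0011]), 'joint_torque': array([ -0.0003, -49.1285,  -0.4039, -31.2526,  -0.0641,   0.0438,
         0.0002]), 'position': array([ 0.6494, -0.0001,  0.218 ]), 'tool_rot': array([-0.0001,  1.5727, -0.0001]), 'ft_force': array([-1.0667,  1.6043, -0.0866]), 'torque': array([ 0.0099,  0.0254, -0.0114]), 'grip_width': 1.0030513732035329}
scene {'intrinsics': array([[537.0589,   0.    , 330.3519],
       [  0.    , 537.0589, 237.907 ],
       [  0.    ,   0.    ,   1.    ]]), 'k1': -0.10814369381912484, 'world_from_camera': array([[-0.2345, -0.769 ,  0.5948,  1.2275],
       [ 0.972 , -0.1742,  0.158 ,  0.2302],
       [-0.0179,  0.6151,  0.7882,  1.0175],
       [ 0.    ,  0.    ,  0.    ,  1.    ]])}
side {'intrinsics': array([[479.3594,   0.    , 323.7188],
       [  0.    , 479.3594, 245.0715],
       [  0.    ,   0.    ,   1.    ]]), 'k1': -0.03266747307835844, 'world_from_camera': array([[-0.784 ,  0.4126, -0.4639, -0.1571],
       [-0.6207, -0.5067,  0.5983,  0.8694],
       [ 0.0118,  0.757 ,  0.6533,  0.9574],
       [ 0.    ,  0.    ,  0.    ,  1.    ]])}
wrist {'intrinsics': array([[355.0348,   0.    , 318.9154],
       [  0.    , 355.0348, 238.9824],
       [  0.    ,   0.    ,   1.    ]]), 'k1': -0.04523594195132392, 'mount': array([[ 0.    ,  0.2906, -0.9569, -0.1654],
       [ 0.    ,  0.9569,  0.2906,  0.0793],
       [ 1.    , -0.    ,  0.    , -0.0004],
       [ 0.    ,  0.    ,  0.    ,  1.    ]])}
```

View pics/scene0.png

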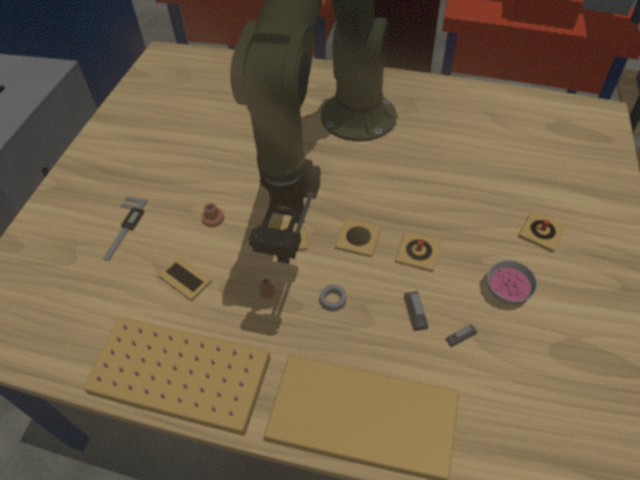

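View pics/side0.png

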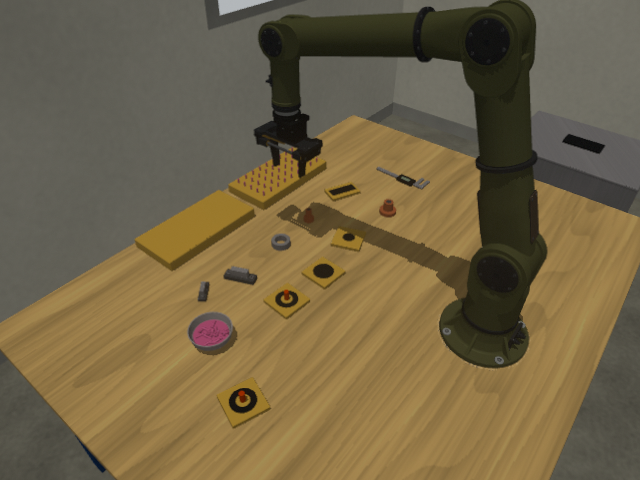

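View pics/wrist0.png

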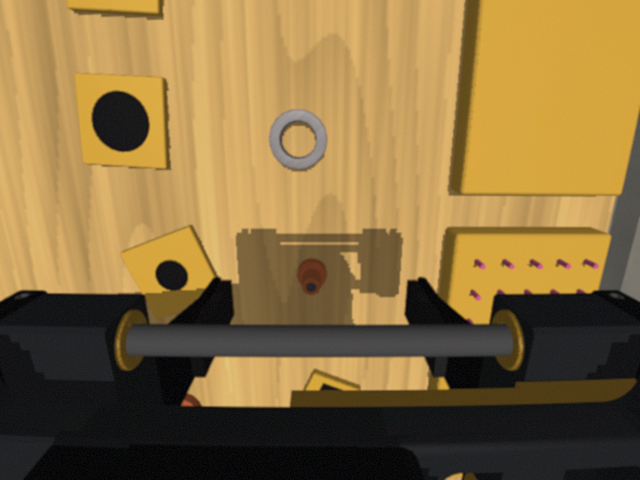

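```bash
cat > h.py <<'E'
from bench import *
import cv2,numpy as np
from scipy.spatial.transform import Rotation as R
np.set_printoptions(precision=4,suppress=True)
def pose(n):
    c=camera_info(n)
    if 'mount' in c:
        s=get_state();T=np.eye(4);T[:3,:3]=R.from_rotvec(s['tool_rot']).as_matrix();T[:3,3]=s['position']
        return c,T@c['mount']
    return c,c['world_from_camera']
def rays(c,uv):
    K=c['intrinsics'];uv=np.asarray(uv,float).reshape(-1,1,2)
    p=cv2.undistortPoints(uv,K,np.array([c['k1'],0,0,0,0.])).reshape(-1,2)
    return np.c_[p[:,0],-p[:,1],-np.ones(len(p))]
def onz(c,T,uv,z):
    d=rays(c,uv)@T[:3,:3].T; o=T[:3,3]; z=np.broadcast_to(z,len(d))
    return o+d*((z-o[2])/d[:,2])[:,None]
def topview(im,c,T,z,x0,x1,y0,y1,s=1000):
    # image: up = +x, left=+y
    xs=np.arange(x1,x0,-1/s);ys=np.arange(y1,y0,-1/s)
    Y,X=np.meshgrid(ys,xs);P=np.stack([X,Y,np.full_like(X,z)],-1).reshape(-1,3)
    Q=(P-T[:3,3])@T[:3,:3]; q=np.c_[Q[:,0],-Q[:,1],-Q[:,2]]; q=q/q[:,2:]
    p,_=cv2.projectPoints(q,np.zeros(3),np.zeros(3),c['intrinsics'],np.array([c['k1'],0,0,0,0.]))
    p=p.reshape(X.shape+(2,)).astype(np.float32)
    return cv2.remap(im,p[...,0],p[...,1],cv2.INTER_LINEAR)
def cloud(n):
    c,T=pose(n);im,d=get_image(n)
    v,u=np.mgrid[:480,:640]
    P=rays(c,np.c_[u.ravel(),v.ravel()])*d.reshape(-1,1)
    return im,d,(P@T[:3,:3].T+T[:3,3]).reshape(480,640,3),c,T
E
python3 - <<'E'
from h import *
for n,L in [('scene',{'elA':(212,208,.044),'elB':(266,283,.044),'collar':(333,296,.022),'padL':(359,236,.012),'padC1':(419,250,.012),'padC2':(543,230,.012),'padJ':(185,277,.012),'bowl':(511,283,.03),'jaw1':(416,309,.02),'jaw2':(461,335,.02),'cal':(128,225,.01)}),
 ('side',{'elA':(388,203,.044),'elB':(308,211,.044),'collar':(281,240,.022),'padL':(323,271,.012),'padS':(348,237,.012),'padC1':(287,299,.012),'padC2':(243,400,.012),'padJ':(343,190,.012),'jaw1':(241,273,.02),'jaw2':(204,290,.02)})]:
    im,d,P,c,T=cloud(n)
    for k,(u,v,z) in L.items():
        p=onz(c,T,[(u,v)],z)[0]; print(n,k,p, np.hypot(*p[:2]), P[v,u])
    if 1:
        b=topview(im,c,T,.012,.3,.9,-.4,.4)
        cv2.imwrite(f'pics/top_{n}.png',b[:,:,::-1])
E
```

```text
scene elA [ 0.4668 -0.2672  0.044 ] 0.5378747952484486 [ 0.4663 -0.2675  0.0433]
scene elB [ 0.6443 -0.0719  0.044 ] 0.6483040999675705 [ 0.6434 -0.0724  0.0425]
scene collar [0.6305 0.0738 0.022 ] 0.6348373763406993 [0.6176 0.0704 0.0004]
scene padL [0.4481 0.0939 0.012 ] 0.45780905105292113 [0.4475 0.0938 0.0112]
scene padC1 [0.4578 0.2388 0.012 ] 0.5163814252132543 [0.464  0.2388 0.02  ]
scene padC2 [0.3312 0.5259 0.012 ] 0.6214751276551324 [0.3376 0.5238 0.0192]
scene padJ [ 0.6518 -0.268   0.012 ] 0.7047821953382593 [ 0.6517 -0.2681  0.0118]
scene bowl [0.5169 0.4497 0.03  ] 0.6851342371695109 [0.5173 0.4496 0.0307]
scene jaw1 [0.6217 0.2541 0.02  ] 0.6716683712312896 [0.6322 0.2537 0.0373]
scene jaw2 [0.6632 0.3545 0.02  ] 0.7519483229736733 [0.6662 0.3538 0.0253]
scene cal [ 0.5389 -0.4723  0.01  ] 0.7165351259316868 [ 0.5385 -0.4727  0.0094]
side elA [ 0.4592 -0.2638  0.044 ] 0.5295362948048169 [ 0.4607 -0.2666  0.0417]
side elB [ 0.6329 -0.0653  0.044 ] 0.6363057406036795 [ 0.6347 -0.0674  0.042 ]
side collar [0.6216 0.0759 0.022 ] 0.6262190083744982 [0.6368 0.0605 0.0038]
side padL [0.4457 0.0934 0.012 ] 0.4553874239828681 [0.4433 0.0965 0.0158]
side padS [ 0.4797 -0.0734  0.012 ] 0.48528665090353273 [ 0.4791 -0.0725  0.0129]
side padC1 [0.4534 0.2383 0.012 ] 0.5121704869410388 [0.4509 0.2409 0.0159]
side padC2 [0.3282 0.5244 0.012 ] 0.6186251918984034 [0.3214 0.5292 0.0252]
side padJ [ 0.6444 -0.2692  0.012 ] 0.6983575060266998 [ 0.6467 -0.2725  0.0092]
side jaw1 [0.6137 0.251  0.02  ] 0.663043914451499 [0.6056 0.2575 0.0299]
side jaw2 [0.6436 0.36   0.02  ] 0.7374434022985287 [0.6476 0.3575 0.0153]
```

View pics/top_scene.png

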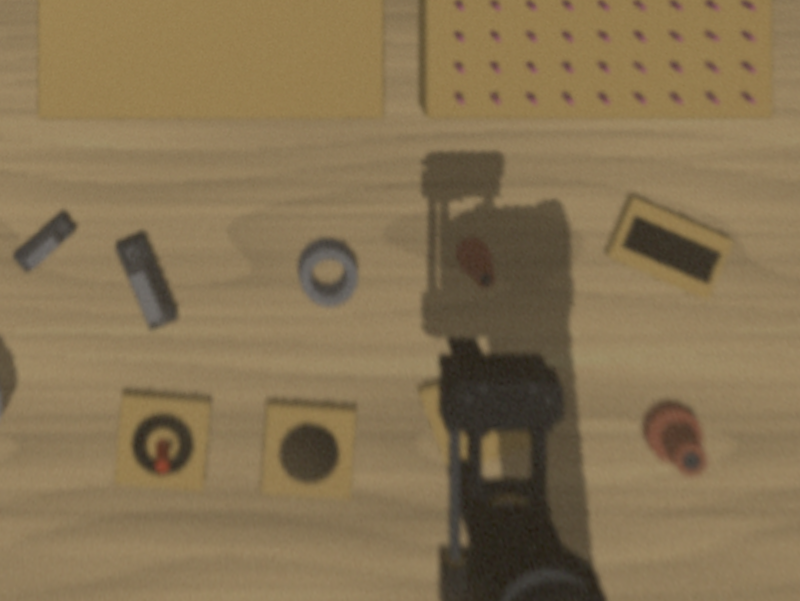

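View pics/top_side.png

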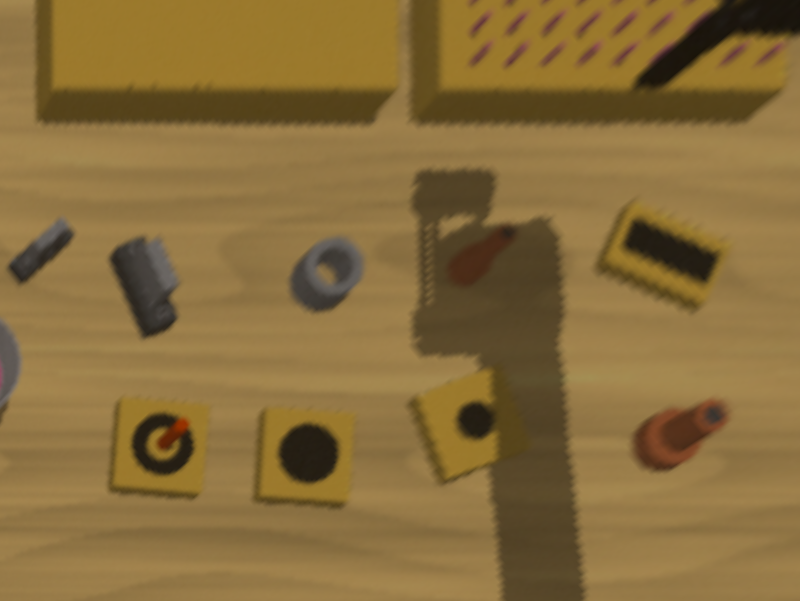

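```bash
python3 - <<'E'
from h import *
im,d,P,c,T=cloud('wrist')
b=topview(im,c,T,.012,.38,.78,-.2,.2,2000)
cv2.imwrite('pics/w0top.png',cv2.resize(b,(600,600))[:,:,::-1])
print(get_state()['position'],T)
E
```

```text
[ 0.6498 -0.      0.2187] [[ 1.     -0.0003  0.0008  0.6495]
 [ 0.      0.9568  0.2906  0.0792]
 [-0.0008 -0.2906  0.9568  0.3839]
 [ 0.      0.      0.      1.    ]]
```

View pics/w0top.png

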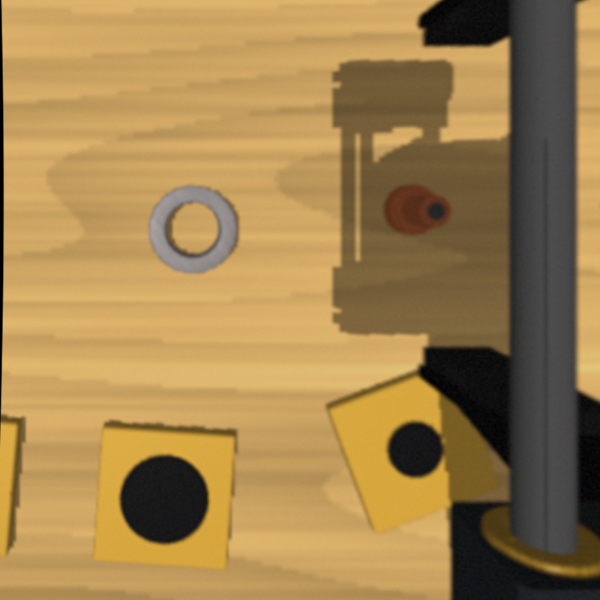

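Emit:
jog_arm:
  targets:
    - [0,0,0,0,-5.5,-1.5,8.7]
    - [0,0,0,0,-5.5,-1.5,8.7]
    - [0,0,0,0,-5.5,-1.5,8.7]
    - [0,0,0,0,-5.5,-1.5,8.7]
    - [0,0,0,0,-5.5,-1.5,8.7]
    - [0,0,0,0,-5.5,-1.5,8.7]
    - [0,0,0,0,0,0,8.7]
    - [0,0,0,0,0,0,8.7]
  squeeze: 20

```text
time: 1.3
position: [0.5602, -0.3296, 0.2189]
tool_rot: [0.001, 1.571, 0.001]
ft_force: [0.2, 0.5, 0.1]
grip_width: 1.006
```

```bash
cat >> h.py <<'E'
def wtop(name,x0,x1,y0,y1,z=.012,size=600):
    im,d,P,c,T=cloud('wrist')
    b=topview(im,c,T,z,x0,x1,y0,y1,2000)
    k=size/max(b.shape[:2]); cv2.imwrite(f'pics/{name}.png',cv2.resize(b,None,fx=k,fy=k)[:,:,::-1])
    cv2.imwrite(f'pics/{name}_raw.png',im[:,:,::-1])
    s=get_state();print('scale',k*2000,s['time'],s['position'],s['tool_rot'],'cam',T[:3,3])
    return im,d,P,c,T
E
python3 - <<'E'
from h import *
wtop('w1',.36,.76,-.46,-.06)
E
```

```text
scale 1500.0 1.35 [ 0.5607 -0.3285  0.2189] [-0.0005  1.5705  0.0023] cam [ 0.5597 -0.2505  0.3843]
```

View pics/w1.png

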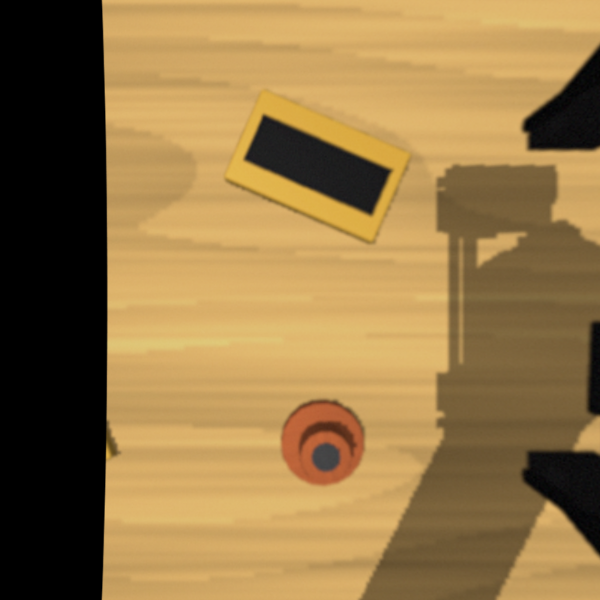

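View pics/w1_raw.png

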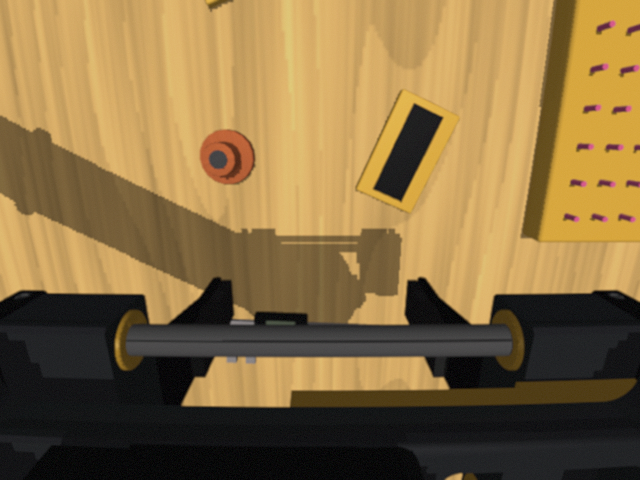

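Emit:
jog_arm:
  targets:
    - [0,0,0,2,1.8,-3.2,8.7]
    - [0,0,0,3,1.8,-3.2,8.7]
    - [0,0,0,3,1.8,-3.1,8.7]
    - [0,0,0,2,0,0,8.7]
    - [0,0,0,0,0,0,8.7]

```text
time: 1.98
position: [0.4647, -0.2736, 0.118]
tool_rot: [-0.001, 1.573, 0.004]
ft_force: [0.1, -0.5, 0.1]
grip_width: 0.996
```

```bash
python3 - <<'E'
from h import *
wtop('w2',.36,.56,-.38,-.18,z=.044)
E
```

```text
scale 2992.5187032418953 2.025 [ 0.4658 -0.2746  0.1193] [-0.0018  1.5707  0.0024] cam [ 0.4644 -0.1946  0.2835]
```

View pics/w2_raw.png

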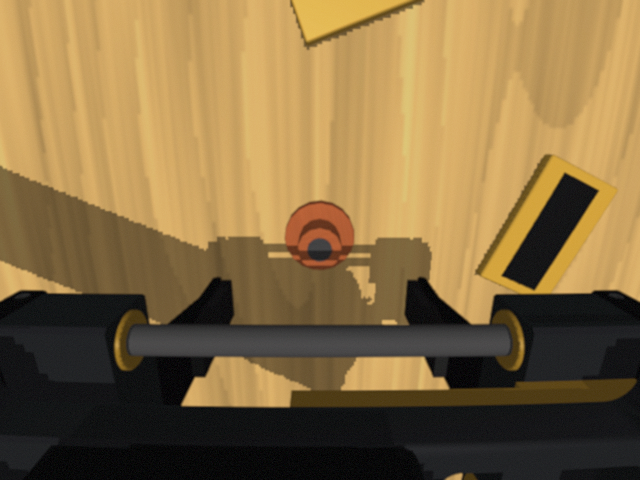

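```bash
python3 - <<'E'
from h import *
c,T=pose('wrist'); print(onz(c,T,[(319,250),(319.5,236)],[.044,.014]))
E
```

```text
[[ 0.4654 -0.2766  0.044 ]
 [ 0.4658 -0.275   0.014 ]]
```

Emit:
jog_arm:
  targets:
    - [0,0,0,3,0,0,8.7]
    - [0,0,0,3,0,0,8.7]
    - [0,0,0,2.1,0,0,8.7]
    - [0,0,0,0,0,0,2.8]
    - [0,0,0,0,0,0,2.8]
    - [0,0,0,0,0,0,2.8]
    - [0,0,0,0,0,0,2.8]
    - [0,0,0,0,0,0,2.8]
  squeeze: 35

```text
time: 3.02
position: [0.4653, -0.2762, 0.0385]
tool_rot: [-0.0, 1.57, -0.0]
ft_force: [-0.5, 0.8, 0.4]
grip_width: 0.52
```

Emit:
jog_arm:
  targets:
    - [0,0,0,0,0,0,2.0]
    - [0,0,0,0,0,0,2.0]
    - [0,0,0,0,0,0,2.0]
    - [0,0,0,0,0,0,2.0]

```text
time: 3.52
position: [0.4648, -0.2761, 0.0381]
tool_rot: [0.0, 1.571, 0.0]
ft_force: [-2.0, 0.1, 2.1]
grip_width: 0.336
```

Emit:
jog_arm:
  targets:
    - [0,0,0,0,0,0,2.0]
    - [0,0,0,-1,0,0,2.0]
    - [0,0,0,-3,0,0,2.0]
    - [0,0,0,-3,0,0,2.0]
    - [0,0,0,-1,0,0,2.0]
    - [0,0,0,0,0,0,2.0]

```text
time: 4.28
position: [0.4651, -0.276, 0.118]
tool_rot: [-0.0, 1.57, -0.0]
ft_force: [-0.3, -0.1, -5.5]
grip_width: 0.332
```

```bash
python3 - <<'E'
from h import *
wtop('w3',.36,.56,-.38,-.18,z=.044)
im,d=get_image('side');cv2.imwrite('pics/s3.png',cv2.resize(im[120:280,240:480],None,fx=3,fy=3)[:,:,::-1])
E
```

```text
scale 2992.5187032418953 4.325 [ 0.4645 -0.2756  0.1171] [0.0005 1.5719 0.0006] cam [ 0.4646 -0.1967  0.2834]
```

View pics/w3_raw.png

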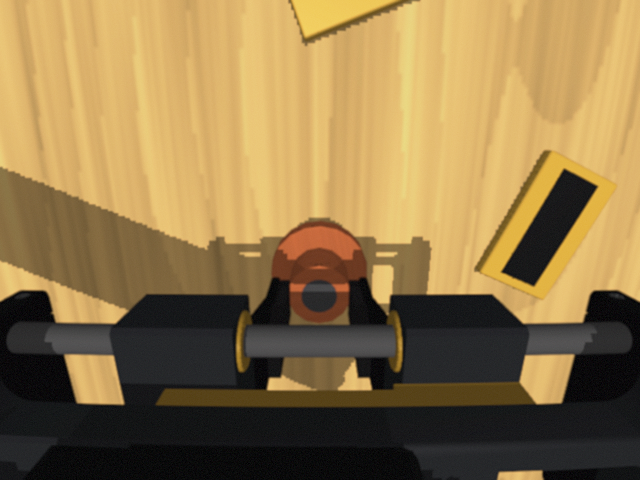

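View pics/s3.png

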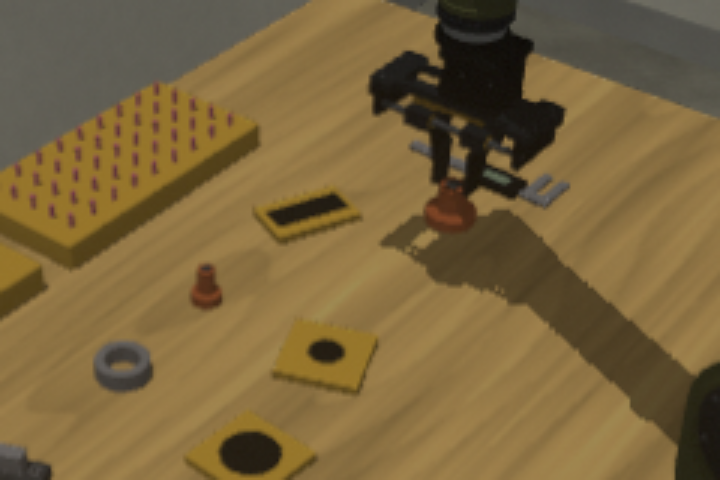

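Emit:
jog_arm:
  targets:
    - [0,0,0,0,3,-0.3,2.0]
    - [0,0,0,0,5,-0.3,2.0]
    - [0,0,0,0,5,-0.3,2.0]
    - [0,0,0,0,5,-0.3,2.0]
    - [0,0,0,0,5,-0.3,2.0]
    - [0,0,0,0,5,-0.3,2.0]
    - [0,0,0,0,5,0,2.0]
    - [0,0,0,0,3.6,0,2.0]
    - [0,0,0,0,0,0,2.0]
    - [0,0,0,0,0,0,2.0]

```text
time: 5.62
position: [0.4462, 0.0891, 0.1169]
tool_rot: [-0.001, 1.573, -0.001]
ft_force: [0.3, -0.4, -5.0]
grip_width: 0.334
```

```bash
python3 - <<'E'
from h import *
wtop('w4',.35,.55,0,.2,z=.012)
E
```

```text
scale 2992.5187032418953 5.675 [0.4464 0.0887 0.1171] [ 0.0004  1.5725 -0.0017] cam [0.4461 0.1686 0.2822]
```

View pics/w4_raw.png

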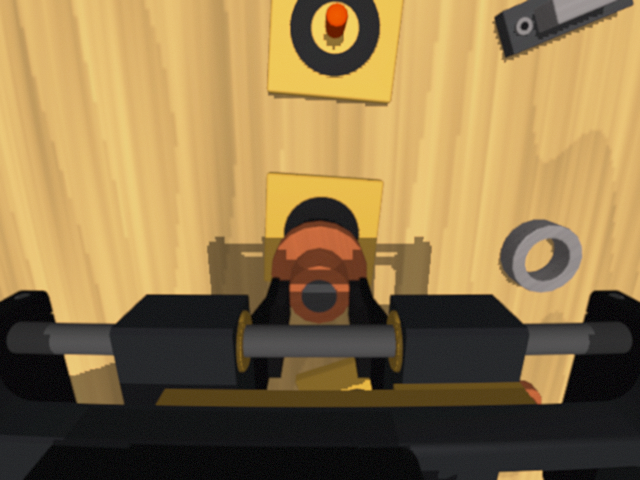

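```bash
python3 - <<'E'
from h import *
c,T=pose('wrist')
p=onz(c,T,[(321.5,197),(285,231),(358,231),(267,172),(383,180),(331,0+75),(334.5,32)],.012);print(p)
print('top dot',onz(c,T,[(319,295)],.124),'foot',onz(c,T,[(319.5,222)],.094))
E
```

```text
[[0.4479 0.1195 0.012 ]
 [0.419  0.0924 0.012 ]
 [0.4768 0.0923 0.012 ]
 [0.4067 0.1386 0.012 ]
 [0.4946 0.1325 0.012 ]
 [0.4545 0.2064 0.012 ]
 [0.4567 0.234  0.012 ]]
top dot [[0.4461 0.0911 0.124 ]] foot [[0.4463 0.1204 0.094 ]]
```

Emit:
jog_arm:
  targets:
    - [0,0,0,1.5,-0.1,0.15,2.0]
    - [0,0,0,2.5,0,0,2.0]
    - [0,0,0,1.5,0,0,2.0]
    - [0,0,0,0.7,0,0,2.0]
    - [0,0,0,0,0,0,2.0]
    - [0,0,0,0,0,0,2.0]

```text
time: 6.42
position: [0.4493, 0.0891, 0.0568]
tool_rot: [0.0, 1.569, 0.0]
ft_force: [0.4, -0.4, -4.1]
grip_width: 0.333
```

Emit:
jog_arm:
  targets:
    - [0,0,0,0.3,0,-0.05,2.0]
    - [0,0,0,0.15,0,0,2.0]
    - [0,0,0,0.1,0,0,2.0]
    - [0,0,0,0,0,0,2.0]

```text
time: 6.92
position: [0.448, 0.089, 0.0505]
tool_rot: [-0.0, 1.571, -0.0]
ft_force: [-0.1, -0.1, -5.0]
grip_width: 0.336
```

Emit:
jog_arm:
  targets:
    - [0,0,0,0.1,0,0,2.0]
    - [0,0,0,0.1,0,0,2.0]
    - [0,0,0,0,0,0,2.0]

```text
time: 7.3
position: [0.4483, 0.089, 0.05]
tool_rot: [-0.0, 1.571, -0.0]
ft_force: [-4.6, -1.2, 9.5]
grip_width: 0.335
```

Contact with the pad. Release, then rise.

Emit:
jog_arm:
  targets:
    - [0,0,0,-0.05,0,0,3.5]
    - [0,0,0,0,0,0,5.0]
    - [0,0,0,0,0,0,6.0]
    - [0,0,0,0,0,0,6.5]
    - [0,0,0,0,0,0,6.5]
    - [0,0,0,-1.5,0,0,6.5]
    - [0,0,0,-3,0,0,6.5]
    - [0,0,0,-5,0,0,6.5]
    - [0,0,0,-5,-3,5,6.5]
    - [0,0,0,0,-3,3,6.5]

```text
time: 8.55
position: [0.5228, 0.0349, 0.1905]
tool_rot: [-0.001, 1.561, 0.002]
ft_force: [0.4, 0.0, -0.4]
grip_width: 0.752
```

```bash
python3 - <<'E'
from h import *
wtop('w5',.38,.78,-.2,.2,z=.012)
E
```

```text
scale 1500.0 8.6 [0.5248 0.0284 0.1881] [ 0.0021  1.5619 -0.0063] cam [0.5205 0.114  0.3559]
```

View pics/w5.png

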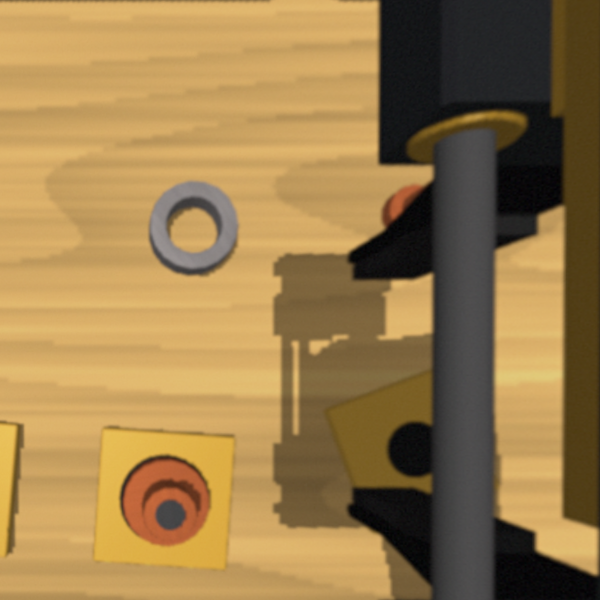

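View pics/w5_raw.png

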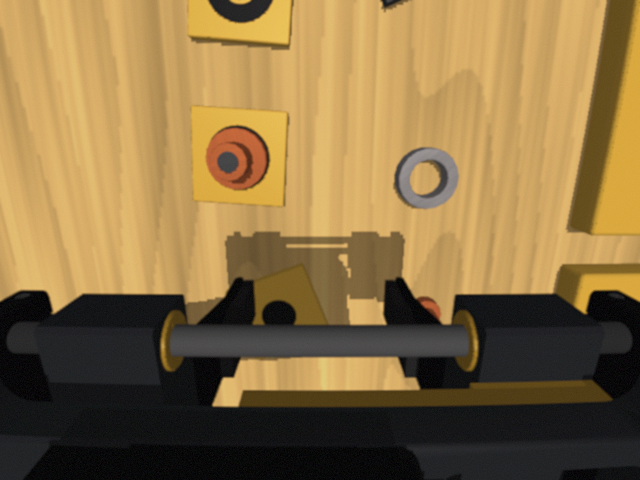

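Emit:
jog_arm:
  targets:
    - [0,0,0,0,-3.5,4.0,6.5]
    - [0,0,0,2,-3.5,4.0,6.5]
    - [0,0,0,2.5,-3.5,3.2,6.5]
    - [0,0,0,2.5,0,0,6.5]
    - [0,0,0,0,0,0,6.5]
    - [0,0,0,0,0,0,6.5]

```text
time: 9.35
position: [0.6312, -0.0696, 0.1163]
tool_rot: [-0.001, 1.569, 0.001]
ft_force: [0.2, 0.3, 0.3]
grip_width: 0.749
```

```bash
python3 - <<'E'
from h import *
wtop('w6',.35,.55,0,.2,z=.012)
E
```

```text
scale 2992.5187032418953 9.4 [ 0.6315 -0.0695  0.1168] [-0.001   1.5681  0.0011] cam [0.6304 0.0097 0.2817]
```

View pics/w6_raw.png

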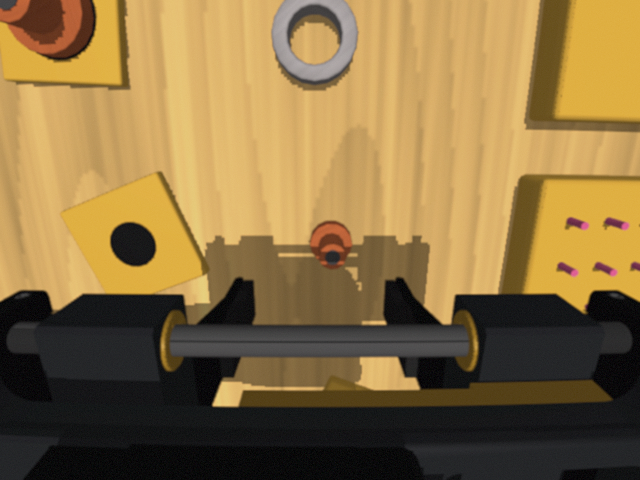

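```bash
python3 - <<'E'
from h import *
c,T=pose('wrist')
print(onz(c,T,[(332,256),(330.5,242.5),(132.5,244.5),(315,41)],[.044,.014,.012,.022]))
E
```

```text
[[ 0.6406 -0.0752  0.044 ]
 [ 0.6405 -0.0746  0.014 ]
 [ 0.4807 -0.077   0.012 ]
 [ 0.6285  0.0679  0.022 ]]
```

Emit:
jog_arm:
  targets:
    - [0,0,0,1,-0.5,0.9,6.5]
    - [0,0,0,3,0,0,6.5]
    - [0,0,0,2.5,0,0,5.5]
    - [0,0,0,1.4,0,0,4.5]
    - [0,0,0,0,0,0,3.5]
    - [0,0,0,0,0,0,2.0]
    - [0,0,0,0,0,0,1.0]
    - [0,0,0,0,0,0,1.0]
    - [0,0,0,0,0,0,1.0]
    - [0,0,0,0,0,0,1.0]
  squeeze: 25

```text
time: 10.65
position: [0.6408, -0.0755, 0.0369]
tool_rot: [-0.0, 1.568, -0.0]
ft_force: [1.2, -0.6, 5.0]
grip_width: 0.206
```

Emit:
jog_arm:
  targets:
    - [0,0,0,0,0,0,1.0]
    - [0,0,0,0,0,0,1.0]
    - [0,0,0,-1,0,0,1.0]
    - [0,0,0,-3,0,0,1.0]
    - [0,0,0,-3,0,0,1.0]
    - [0,0,0,-1,0,0,1.0]
    - [0,0,0,0,0,0,1.0]

```text
time: 11.52
position: [0.6394, -0.0754, 0.1155]
tool_rot: [0.0, 1.571, -0.0]
ft_force: [-0.8, 0.0, -3.6]
grip_width: 0.204
```

Emit:
jog_arm:
  targets:
    - [0,0,0,0,0,-2.0,1.0]
    - [0,0,0,0,0,-4.0,1.0]
    - [0,0,0,0,0,-4.0,1.0]
    - [0,0,0,0,0,-4.0,1.0]
    - [0,0,0,0,-0.15,-1.9,1.0]
    - [0,0,0,0,0,0,1.0]
    - [0,0,0,0,0,0,1.0]

```text
time: 12.4
position: [0.4809, -0.0768, 0.1151]
tool_rot: [0.0, 1.571, 0.0]
ft_force: [0.0, 0.5, -2.0]
grip_width: 0.206
```

```bash
python3 - <<'E'
from h import *
wtop('w7',.35,.55,0,.2,z=.012)
E
```

```text
scale 2992.5187032418953 12.45 [ 0.4812 -0.0767  0.1153] [-0.0002  1.5711  0.0005] cam [0.4806 0.0025 0.2805]
```

View pics/w7_raw.png

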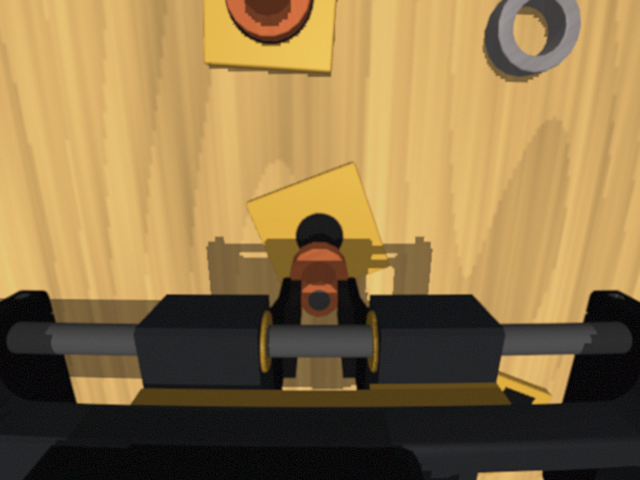

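```bash
python3 - <<'E'
from h import *
c,T=pose('wrist')
p=onz(c,T,[(319.5,213),(319,300),(319,242)],[.012,.122,.092]);print(p, p[:,1]-[.019,0,.017])
E
```

```text
[[ 0.4812 -0.058   0.012 ]
 [ 0.4808 -0.0771  0.122 ]
 [ 0.4808 -0.0565  0.092 ]] [-0.077  -0.0771 -0.0735]
```

Emit:
jog_arm:
  targets:
    - [0,0,0,1.5,-0.1,0,1.0]
    - [0,0,0,2.5,0,0,1.0]
    - [0,0,0,1.4,0,0,1.0]
    - [0,0,0,0.6,0,0,1.0]
    - [0,0,0,0.2,0,0,1.0]
    - [0,0,0,0.1,0,0,1.0]
    - [0,0,0,0,0,0,1.0]
    - [0,0,0,0,0,0,1.0]

```text
time: 13.45
position: [0.4811, -0.078, 0.0532]
tool_rot: [-0.0, 1.57, -0.0]
ft_force: [0.1, 0.0, -1.2]
grip_width: 0.208
```

Emit:
jog_arm:
  targets:
    - [0,0,0,0.15,0,0,1.0]
    - [0,0,0,0.1,0,0,1.0]
    - [0,0,0,0.1,0,0,1.0]
    - [0,0,0,0,0,0,1.0]

```text
time: 13.95
position: [0.4805, -0.0779, 0.0491]
tool_rot: [0.0, 1.571, -0.0]
ft_force: [0.1, 0.2, -2.5]
grip_width: 0.206
```

Emit:
jog_arm:
  targets:
    - [0,0,0,0.1,0,0,1.0]
    - [0,0,0,0.1,0,0,1.0]
    - [0,0,0,0,0,0,1.0]

```text
time: 14.32
position: [0.481, -0.078, 0.0488]
tool_rot: [-0.0, 1.57, -0.0]
ft_force: [-3.9, 1.1, 9.1]
grip_width: 0.203
```

Emit:
jog_arm:
  targets:
    - [0,0,0,-0.05,0,0,2.5]
    - [0,0,0,0,0,0,4.0]
    - [0,0,0,0,0,0,5.5]
    - [0,0,0,0,0,0,5.5]
    - [0,0,0,-1.5,0,0,6.5]
    - [0,0,0,-3,0,0,8.7]
    - [0,0,0,-3,2.0,3.7,8.7]
    - [0,0,0,0,4.7,4,8.7]
    - [0,0,0,0,5,4,8.7]
    - [0,0,0,0,3,3,8.7]

```text
time: 15.58
position: [0.6283, 0.0714, 0.1242]
tool_rot: [-0.001, 1.569, 0.003]
ft_force: [0.1, -0.8, 0.1]
grip_width: 0.994
```

Emit:
jog_arm:
  targets:
    - [0,0,0,0,0,0,8.7]
    - [0,0,0,0,0,0,8.7]

```text
time: 15.82
position: [0.6264, 0.0668, 0.123]
tool_rot: [-0.0, 1.571, -0.001]
ft_force: [-0.0, -0.5, -0.8]
grip_width: 0.997
```

```bash
python3 - <<'E'
from h import *
wtop('w8',.35,.55,0,.2,z=.012)
im,d=get_image('side');cv2.imwrite('pics/s8.png',cv2.resize(im[180:340,240:440],None,fx=4,fy=3.75)[:,:,::-1])
E
```

```text
scale 2992.5187032418953 15.875 [0.6263 0.0661 0.1231] [ 0.0004  1.571  -0.0023] cam [0.6261 0.1463 0.2883]
```

View pics/w8_raw.png

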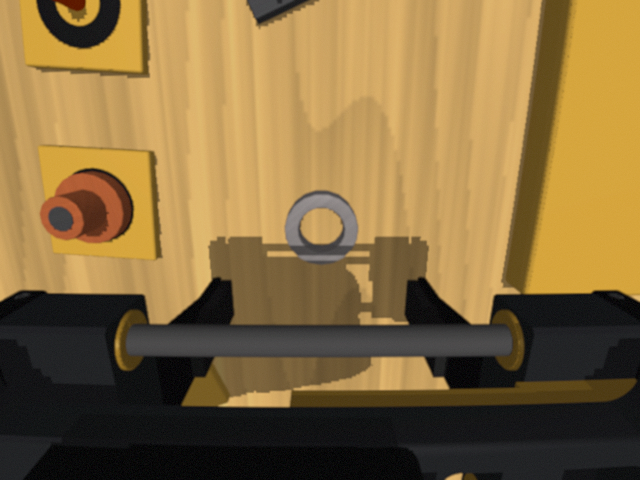

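View pics/s8.png

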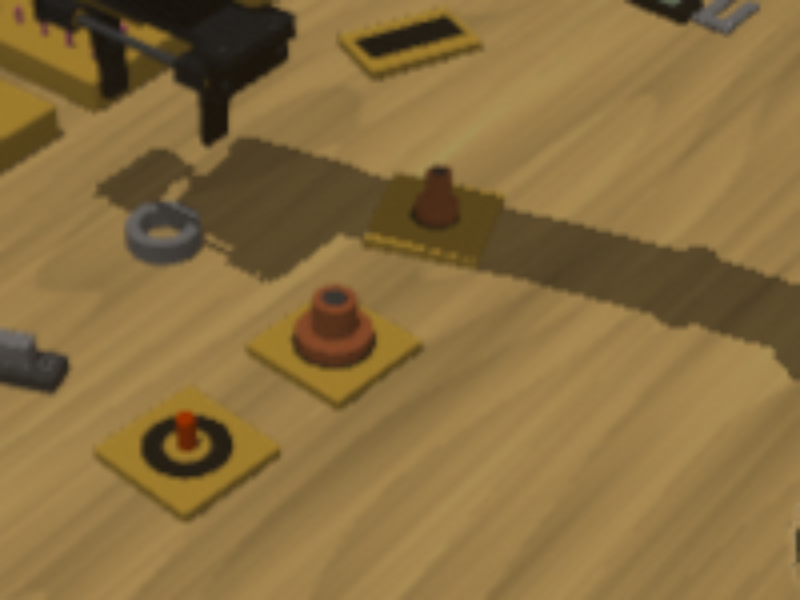

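```bash
python3 - <<'E'
from h import *
c,T=pose('wrist')
print(onz(c,T,[(321.5,226.5)],.022))
E
```

```text
[[0.6279 0.0743 0.022 ]]
```

Emit:
jog_arm:
  targets:
    - [0,0,0,2,0.6,0.15,8.7]
    - [0,0,0,2,0,0,8.7]
    - [0,0,0,1,0,0,8.7]
    - [0,0,0,0,0,0,8.7]

```text
time: 16.42
position: [0.6271, 0.0735, 0.071]
tool_rot: [-0.0, 1.574, -0.0]
ft_force: [0.3, -0.1, 0.4]
grip_width: 0.997
```

```bash
python3 - <<'E'
from h import *
wtop('w9',.35,.55,0,.2,z=.012)
E
```

```text
scale 2992.5187032418953 16.475 [0.6279 0.0737 0.0721] [-0.      1.5718 -0.0002] cam [0.6272 0.1529 0.2363]
```

View pics/w9_raw.png

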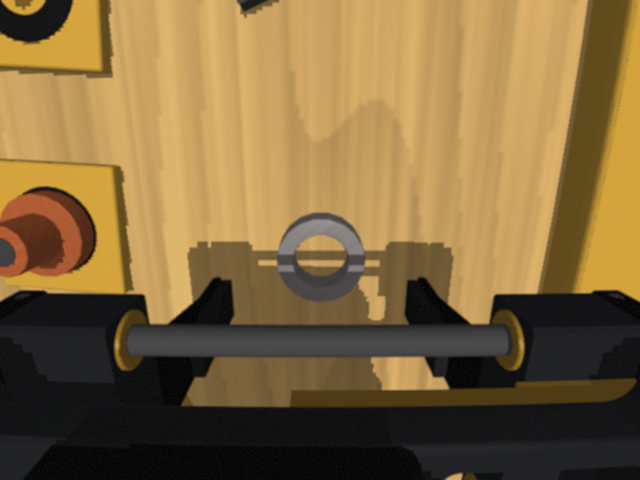

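```bash
python3 - <<'E'
from h import *
c,T=pose('wrist')
print(onz(c,T,[(321,255),(321,260)],.022))
E
```

```text
[[0.6288 0.0767 0.022 ]
 [0.6288 0.0733 0.022 ]]
```

Emit:
jog_arm:
  targets:
    - [0,0,0,2.0,0.1,0.1,8.7]
    - [0,0,0,1.7,0,0,8.7]
    - [0,0,0,0.9,0,0,8.7]
    - [0,0,0,0,0,0,7]
    - [0,0,0,0,0,0,5]
    - [0,0,0,0,0,0,4.6]
    - [0,0,0,0,0,0,4.6]
    - [0,0,0,0,0,0,4.6]
    - [0,0,0,0,0,0,4.6]
    - [0,0,0,0,0,0,4.6]
  squeeze: 30

```text
time: 17.73
position: [0.6293, 0.0748, 0.0268]
tool_rot: [-0.0, 1.571, -0.0]
ft_force: [0.2, 0.2, -0.4]
grip_width: 0.532
```

```bash
python3 - <<'E'
from h import *
wtop('w10',.35,.55,0,.2,z=.012)
im,d=get_image('side');cv2.imwrite('pics/s10.png',cv2.resize(im[180:280,220:340],None,fx=6,fy=6)[:,:,::-1])
E
```

```text
scale 2992.5187032418953 17.775 [0.6292 0.0749 0.0267] [-0.0001  1.5708  0.    ] cam [0.6288 0.1541 0.1921]
```

View pics/w10_raw.png

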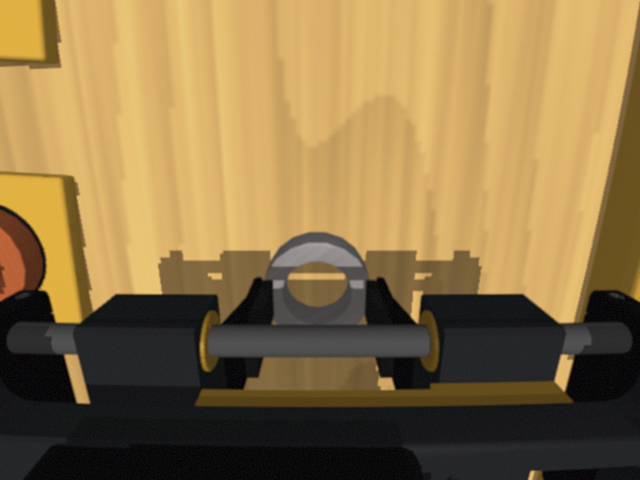

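View pics/s10.png

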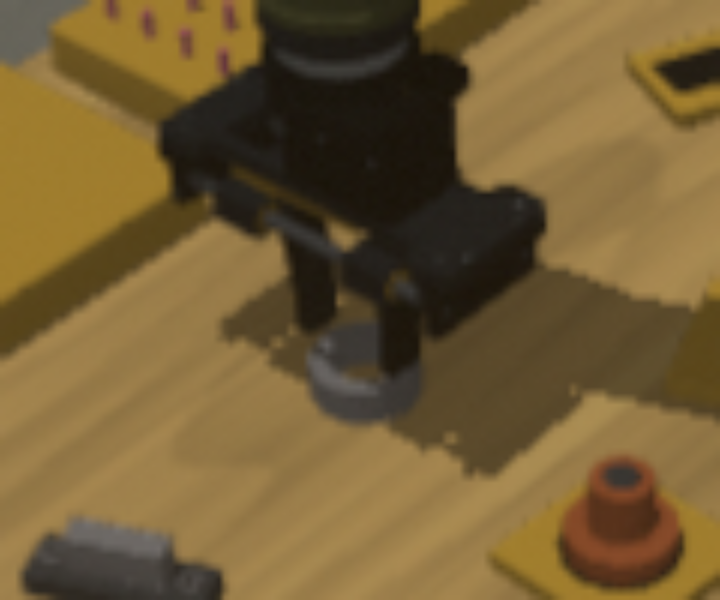

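```bash
python3 - <<'E'
from h import *
im,d,P,c,T=cloud('wrist')
print(onz(c,T,[(318,285),(318,264),(318,308),(266,270),(368,270),(318,246)],.022))
cv2.imwrite('pics/c10.png',cv2.resize(im[200:400,200:440],None,fx=3.3,fy=3)[:,:,::-1])
for v in (240,246,252,258): print(v,P[v,318])
for v in (280,300,320): print([ (u,P[v,u].round(3)) for u in (250,258,264,268,272,372,376,384)])
E
```

```text
[[0.6283 0.0774 0.022 ]
 [0.6283 0.0891 0.022 ]
 [0.6283 0.064  0.022 ]
 [0.6016 0.0858 0.022 ]
 [0.6541 0.0858 0.022 ]
 [0.6284 0.0988 0.022 ]]
240 [0.6283 0.101  0.0191]
246 [0.6283 0.0985 0.0214]
252 [0.6283 0.0955 0.0218]
258 [0.6283 0.0922 0.0217]
[(250, array([ 0.588,  0.07 , -0.   ])), (258, array([0.599, 0.085, 0.034])), (264, array([0.602, 0.084, 0.031])), (268, array([0.604, 0.084, 0.031])), (272, array([0.604, 0.08 , 0.022])), (372, array([0.655, 0.084, 0.031])), (376, array([0.656, 0.085, 0.034])), (384, array([0.66 , 0.086, 0.036]))]
[(250, array([0.6  , 0.086, 0.056])), (258, array([0.602, 0.084, 0.052])), (264, array([0.605, 0.084, 0.053])), (268, array([0.606, 0.082, 0.048])), (272, array([0.606, 0.076, 0.036])), (372, array([0.652, 0.084, 0.052])), (376, array([0.653, 0.084, 0.053])), (384, array([0.657, 0.085, 0.054]))]
[(250, array([0.602, 0.084, 0.07 ])), (258, array([0.605, 0.084, 0.069])), (264, array([0.605, 0.077, 0.058])), (268, array([0.606, 0.073, 0.05 ])), (272, array([0.606, 0.066, 0.038])), (372, array([0.652, 0.076, 0.055])), (376, array([0.653, 0.079, 0.061])), (384, array([0.654, 0.084, 0.069]))]
```

View pics/c10.png

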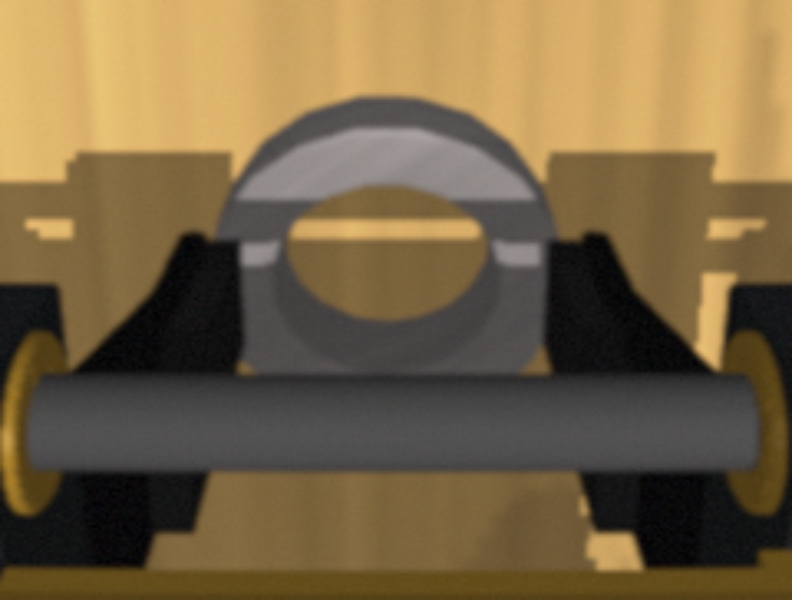

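```bash
python3 - <<'E'
from h import *
im,d,P,c,T=cloud('side')
for v in range(228,252,2): print(v,[P[v,u].round(3).tolist() for u in (284,286,288)])
im,d,P,c,T=cloud('scene')
cv2.imwrite('pics/sc10.png',cv2.resize(im[220:340,260:400],None,fx=5,fy=5)[:,:,::-1])
E
```

```text
228 [[0.573, 0.11, 0.114], [0.568, 0.108, 0.116], [0.561, 0.107, 0.119]]
230 [[0.572, 0.112, 0.109], [0.572, 0.104, 0.103], [0.562, 0.107, 0.111]]
232 [[0.596, 0.088, 0.074], [0.592, 0.084, 0.074], [0.593, 0.073, 0.066]]
234 [[0.597, 0.088, 0.066], [0.593, 0.083, 0.065], [0.595, 0.072, 0.057]]
236 [[0.599, 0.086, 0.056], [0.599, 0.077, 0.05], [0.596, 0.071, 0.048]]
238 [[0.598, 0.087, 0.049], [0.6, 0.076, 0.042], [0.596, 0.071, 0.04]]
240 [[0.6, 0.086, 0.04], [0.596, 0.081, 0.038], [0.6, 0.068, 0.028]]
242 [[0.6, 0.085, 0.032], [0.594, 0.083, 0.034], [0.601, 0.067, 0.019]]
244 [[0.604, 0.082, 0.02], [0.599, 0.078, 0.02], [0.597, 0.072, 0.017]]
246 [[0.599, 0.088, 0.019], [0.599, 0.079, 0.012], [0.599, 0.071, 0.007]]
248 [[0.602, 0.085, 0.007], [0.601, 0.078, 0.003], [0.601, 0.069, -0.004]]
250 [[0.601, 0.087, 0.001], [0.598, 0.081, -0.002], [0.592, 0.079, 0.001]]
```

View pics/sc10.png

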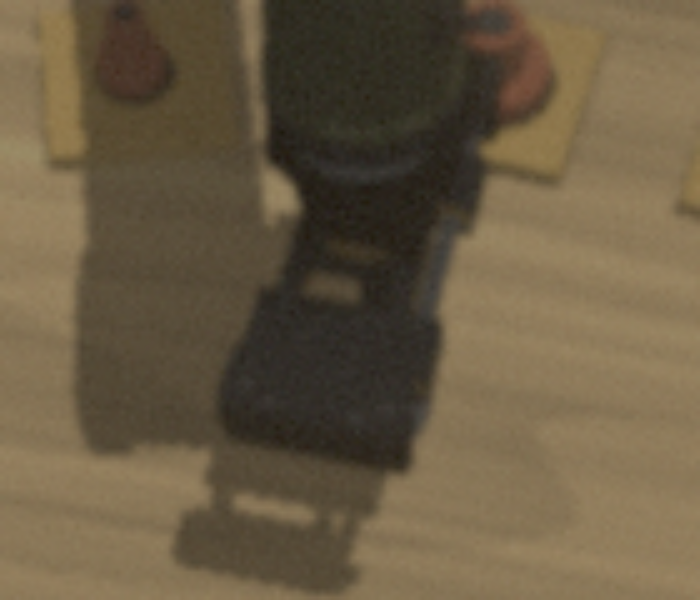

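Emit:
jog_arm:
  targets:
    - [0,0,0,0,0,0,8.7]
    - [0,0,0,0,0,0,8.7]
    - [0,0,0,0,0,0,8.7]
    - [0,0,0,0,0,0,8.7]
    - [0,0,0,0,0,0,8.7]

```text
time: 18.6
position: [0.6293, 0.0749, 0.0268]
tool_rot: [-0.0, 1.571, -0.0]
ft_force: [-0.7, 0.1, -0.7]
grip_width: 0.967
```

```bash
python3 - <<'E'
from h import *
im,d,P,c,T=cloud('wrist'); s=get_state()
Tt=T@np.linalg.inv(c['mount']); Q=(P-Tt[:3,3])@Tt[:3,:3]
print(s['position'],s['grip_width'])
for v in range(264,320,4): print(v,[Q[v,u].round(3).tolist() for u in (216,224,230)])
for v in range(264,320,6): print(v,[Q[v,u].round(3).tolist() for u in (408,414,422)])
cv2.imwrite('pics/c11.png',cv2.resize(im[200:400,180:460],None,fx=2.8,fy=2.8)[:,:,::-1])
im,d,P,c,T=cloud('side');cv2.imwrite('pics/s11.png',cv2.resize(im[180:280,220:340],None,fx=6,fy=6)[:,:,::-1])
E
```

```text
[0.6293 0.0749 0.0268] 0.9810487484638667
264 [[0.026, 0.006, -0.06], [0.027, 0.006, -0.056], [0.028, 0.005, -0.052]]
268 [[0.027, 0.003, -0.06], [0.028, 0.003, -0.056], [0.027, 0.003, -0.052]]
272 [[0.028, 0.0, -0.061], [0.028, 0.0, -0.056], [0.026, 0.001, -0.052]]
276 [[0.027, -0.002, -0.061], [0.027, -0.002, -0.056], [0.028, -0.002, -0.053]]
280 [[-0.008, 0.011, -0.05], [0.027, -0.005, -0.056], [-0.005, 0.009, -0.044]]
284 [[-0.013, 0.011, -0.049], [-0.01, 0.009, -0.046], [-0.01, 0.01, -0.043]]
288 [[-0.017, 0.011, -0.048], [-0.014, 0.009, -0.045], [-0.013, 0.009, -0.042]]
292 [[-0.019, 0.009, -0.047], [-0.018, 0.009, -0.044], [-0.012, 0.007, -0.043]]
296 [[-0.023, 0.01, -0.046], [-0.022, 0.009, -0.043], [-0.013, 0.005, -0.042]]
300 [[-0.027, 0.01, -0.045], [-0.023, 0.008, -0.042], [-0.014, 0.003, -0.042]]
304 [[-0.03, 0.009, -0.044], [-0.024, 0.006, -0.043], [-0.014, 0.001, -0.043]]
308 [[-0.033, 0.009, -0.043], [-0.026, 0.005, -0.042], [-0.015, -0.0, -0.042]]
312 [[-0.033, 0.007, -0.043], [-0.024, 0.002, -0.043], [-0.016, -0.002, -0.042]]
316 [[-0.033, 0.005, -0.044], [-0.025, 0.001, -0.043], [-0.017, -0.004, -0.042]]
264 [[0.026, 0.006, 0.051], [0.027, 0.006, 0.055], [0.027, 0.006, 0.06]]
270 [[0.026, 0.002, 0.051], [0.027, 0.002, 0.055], [0.026, 0.002, 0.059]]
276 [[0.027, -0.002, 0.052], [0.027, -0.002, 0.055], [0.027, -0.002, 0.06]]
282 [[-0.007, 0.009, 0.043], [-0.006, 0.009, 0.046], [-0.01, 0.011, 0.049]]
288 [[-0.013, 0.009, 0.041], [-0.013, 0.009, 0.044], [-0.017, 0.011, 0.047]]
294 [[-0.013, 0.006, 0.042], [-0.019, 0.009, 0.043], [-0.02, 0.009, 0.046]]
300 [[-0.013, 0.003, 0.042], [-0.022, 0.007, 0.042], [-0.026, 0.009, 0.045]]
306 [[-0.014, 0.0, 0.042], [-0.024, 0.005, 0.042], [-0.032, 0.009, 0.043]]
312 [[-0.014, -0.003, 0.042], [-0.024, 0.002, 0.042], [-0.033, 0.007, 0.043]]
318 [[-0.016, -0.005, 0.042], [-0.024, -0.001, 0.042], [-0.034, 0.005, 0.043]]
```

View pics/c11.png

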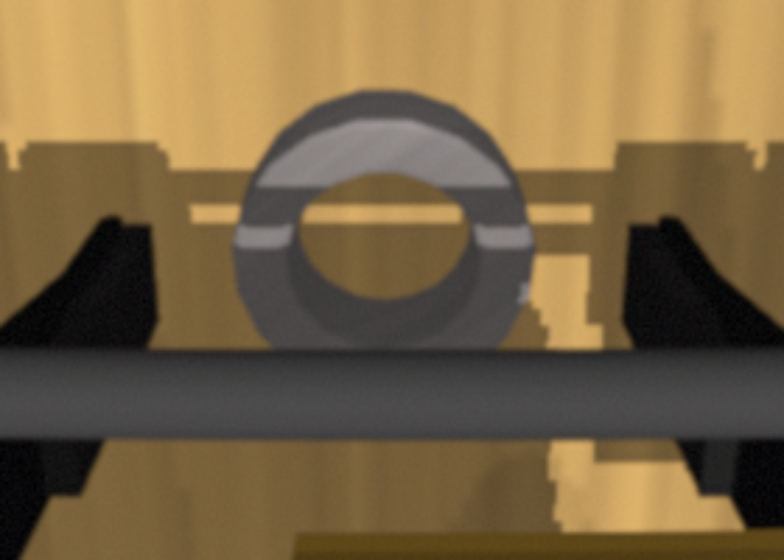

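View pics/s11.png

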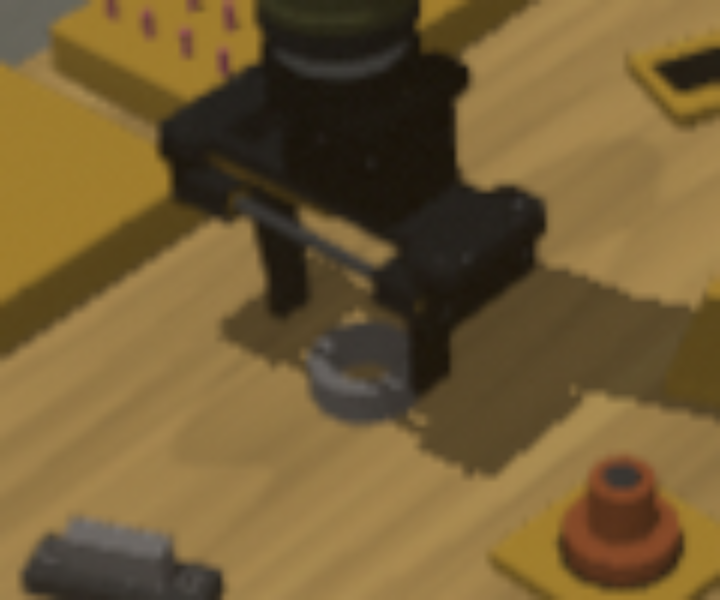

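Emit:
jog_arm:
  targets:
    - [0,0,0,0.4,0,0,8.7]
    - [0,0,0,0.4,0,0,8.7]
    - [0,0,0,0,0,0,8.7]

```text
time: 19.08
position: [0.6287, 0.0748, 0.0181]
tool_rot: [-0.0, 1.572, -0.0]
ft_force: [0.2, 1.3, -0.6]
grip_width: 1.002
```

Emit:
jog_arm:
  targets:
    - [0,0,0,0.3,0,0,8.7]
    - [0,0,0,0.2,0,0,8.7]
    - [0,0,0,0,0,0,8.7]

```text
time: 19.45
position: [0.6291, 0.0748, 0.0135]
tool_rot: [-0.0, 1.571, -0.0]
ft_force: [0.0, -0.1, -0.1]
grip_width: 1.001
```

Emit:
jog_arm:
  targets:
    - [0,0,0,0.4,0,0,8.7]
    - [0,0,0,0.4,0,0,8.7]
    - [0,0,0,0.2,0,0,8.7]
    - [0,0,0,0,0,0,7.5]
    - [0,0,0,0,0,0,6]
    - [0,0,0,0,0,0,4.6]
    - [0,0,0,0,0,0,4.6]
    - [0,0,0,0,0,0,4.6]
    - [0,0,0,0,0,0,4.6]
    - [0,0,0,0,0,0,4.6]

```text
time: 20.7
position: [0.629, 0.0749, 0.0039]
tool_rot: [-0.0, 1.571, -0.0]
ft_force: [-1.8, -0.6, 2.1]
grip_width: 0.66
```

```bash
python3 - <<'E'
from h import *
im,d,P,c,T=wtop('w12',.35,.55,0,.2,z=.012)
s=get_state();print(s['grip_width'],s['ft_force'])
cv2.imwrite('pics/c12.png',cv2.resize(im[200:400,180:460],None,fx=2.8,fy=2.8)[:,:,::-1])
E
```

```text
scale 2992.5187032418953 20.75 [0.629  0.0749 0.0038] [-0.0001  1.5712 -0.0001] cam [0.6287 0.1542 0.1692]
0.6652705718008376 [-2.026  -0.1664  2.528 ]
```

View pics/c12.png

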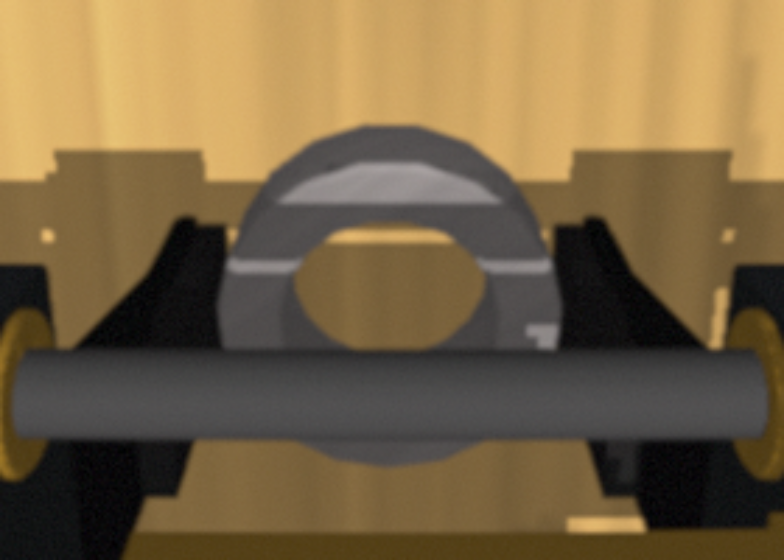

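Emit:
jog_arm:
  targets:
    - [0,0,0,-0.5,0,0,4.6]
    - [0,0,0,-2,0,0,4.6]
    - [0,0,0,-3,0,0,4.6]
    - [0,0,0,-2.5,0,0,4.6]
    - [0,0,0,0,2.4,-2.3,4.6]
    - [0,0,0,0,4,-4.5,4.6]
    - [0,0,0,0,4,-4.5,4.6]
    - [0,0,0,0,4,-4,4.6]
    - [0,0,0,0,2,-2,4.6]
    - [0,0,0,0,0,0,4.6]

```text
time: 22.0
position: [0.4548, 0.2417, 0.0852]
tool_rot: [-0.003, 1.569, 0.005]
ft_force: [1.0, -0.2, -2.3]
grip_width: 0.665
```

```bash
python3 - <<'E'
from h import *
im,d,P,c,T=wtop('w13',.35,.55,0,.2,z=.012)
s=get_state();print(s['grip_width'],s['ft_force'])
for n in ('side','scene'):
    im,d=get_image(n);np.save(f'pics/{n}13.npy',im)
    cv2.imwrite(f'pics/{n}13.png',im[:,:,::-1])
E
```

```text
scale 2992.5187032418953 22.05 [0.4563 0.2399 0.0851] [-0.0017  1.5684  0.0023] cam [0.4537 0.3207 0.2507]
0.6624190836640321 [ 0.6301 -0.0332 -2.3243]
```

View pics/w13_raw.png

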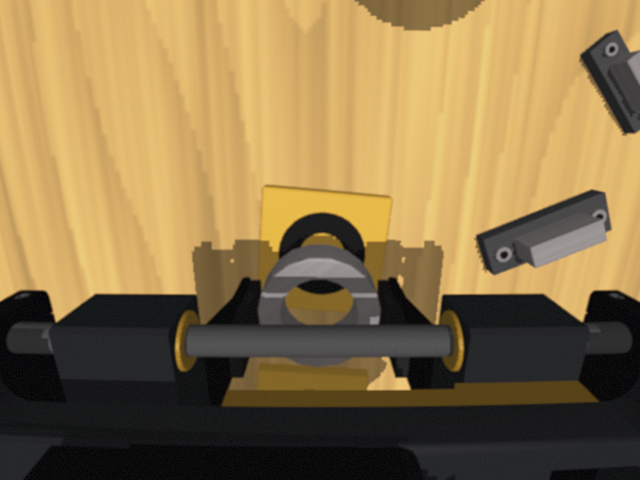

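View pics/side13.png

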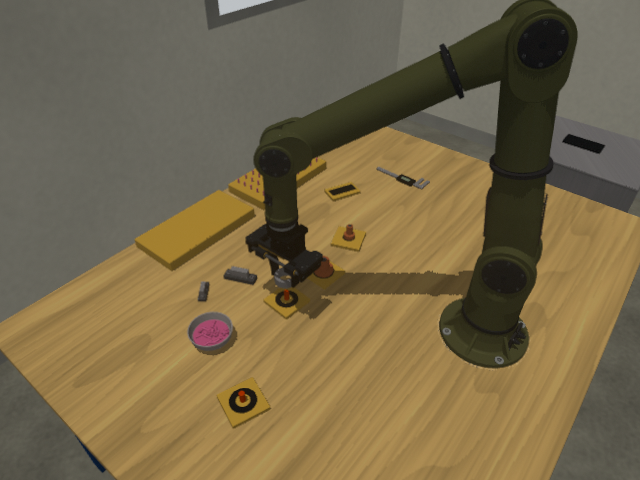

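```bash
python3 - <<'E'
from h import *
c,T=pose('wrist');s=get_state();print(s['position'])
p=onz(c,T,[(322,212.5),(279,250),(364,250),(265,186),(391,197)],.012);print(p,p[0,1]-.031)
print('collar', onz(c,T,[(319.5,252),(319,300),(260,290),(379,290)],[.103,.103,.103,.103]),onz(c,T,[(319.5,246)],.081))
im=cv2.imread('pics/w13_raw.png');cv2.imwrite('pics/c13.png',cv2.resize(im[170:410,200:440],(720,720),interpolation=cv2.INTER_CUBIC)[:600])
E
```

```text
[0.4575 0.2381 0.0846]
[[0.4593 0.2641 0.012 ]
 [0.4289 0.237  0.012 ]
 [0.4891 0.2369 0.012 ]
 [0.421  0.2823 0.012 ]
 [0.5061 0.2748 0.012 ]] 0.2330760711248693
collar [[0.4573 0.2668 0.103 ]
 [0.457  0.2436 0.103 ]
 [0.4303 0.2487 0.103 ]
 [0.4843 0.2485 0.103 ]] [[0.4574 0.2624 0.081 ]]
```

View pics/c13.png

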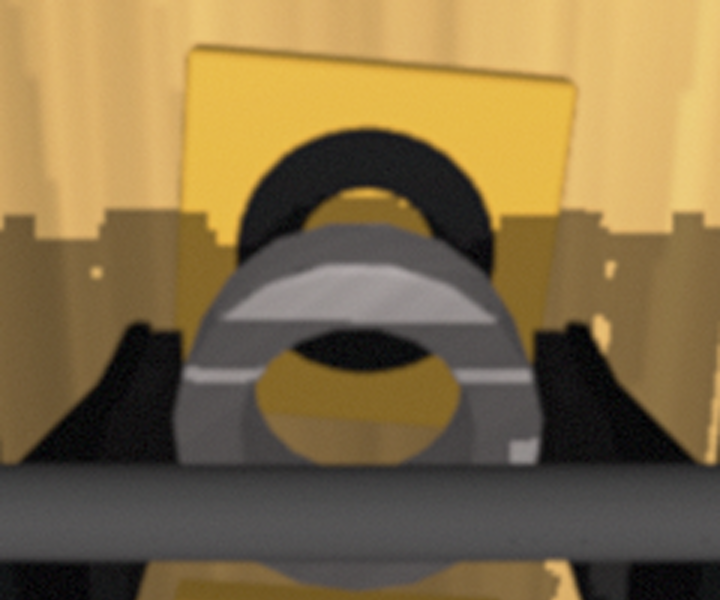

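```bash
python3 - <<'E'
from h import *
c,T=pose('wrist');s=get_state();print(s['position'])
print('collar', onz(c,T,[(319.5,258),(319.5,244)],[.103,.081])[:,1]-.029)
print('hole front top rim', onz(c,T,[(320,170+328/3)],[.103])[:,1]-.018)
print('ring outer/inner',onz(c,T,[(322,170+127/3.),(322,170+188/3.)],.012)[:,1]-[.031,.016])
E
```

```text
[0.4575 0.2381 0.0846]
collar [0.235  0.2345]
hole front top rim [0.2359]
ring outer/inner [0.2332 0.2337]
```

Emit:
jog_arm:
  targets:
    - [0,0,0,1,-0.05,0.15,4.6]
    - [0,0,0,1.5,0,0,4.6]
    - [0,0,0,1.5,0,0,4.6]
    - [0,0,0,1.5,0,0,4.6]
    - [0,0,0,0.7,0,0,4.6]
    - [0,0,0,0.2,0,0,4.6]
    - [0,0,0,0,0,0,4.6]
    - [0,0,0,0,0,0,4.6]

```text
time: 23.15
position: [0.4582, 0.2386, 0.0203]
tool_rot: [0.0, 1.57, 0.0]
ft_force: [0.3, 0.0, -1.6]
grip_width: 0.666
```

Emit:
jog_arm:
  targets:
    - [0,0,0,0.2,0,0,4.6]
    - [0,0,0,0.1,0,0,4.6]
    - [0,0,0,0.1,0,0,4.6]
    - [0,0,0,0,0,0,4.6]

```text
time: 23.65
position: [0.4578, 0.2384, 0.0159]
tool_rot: [-0.0, 1.571, -0.0]
ft_force: [0.6, -0.0, -1.1]
grip_width: 0.665
```

Emit:
jog_arm:
  targets:
    - [0,0,0,0.1,0,0,4.6]
    - [0,0,0,0.05,0,0,4.6]
    - [0,0,0,0,0,0,4.6]

```text
time: 24.02
position: [0.4578, 0.2383, 0.0157]
tool_rot: [-0.0, 1.571, -0.001]
ft_force: [-3.5, -2.9, 9.6]
grip_width: 0.663
```

Emit:
jog_arm:
  targets:
    - [0,0,0,0,0,0,6.5]
    - [0,0,0,0,0,0,8]
    - [0,0,0,0,0,0,8.7]
    - [0,0,0,-1.5,0,0,8.7]
    - [0,0,0,-4,0,0,8.7]
    - [0,0,0,-5,0,0,8.7]
    - [0,0,0,-4,-0.7,5,8.7]
    - [0,0,0,0,-0.7,5,8.7]
    - [0,0,0,0,-0.6,5,8.7]
    - [0,0,0,0,0,0,8.7]

```text
time: 25.28
position: [0.6095, 0.2161, 0.1578]
tool_rot: [0.003, 1.57, -0.004]
ft_force: [0.2, 0.0, 0.4]
grip_width: 1.003
```

```bash
python3 - <<'E'
from h import *
im,d,P,c,T=wtop('w14',.40,.75,.1,.45,z=.012)
s=get_state();print(s['grip_width'],s['ft_force'])
E
```

```text
scale 1714.2857142857142 25.325 [0.6073 0.2176 0.1579] [ 0.0018  1.5715 -0.0017] cam [0.6093 0.2955 0.3231]
1.0041848284515593 [-0.3074  0.3826 -0.3789]
```

View pics/w14.png

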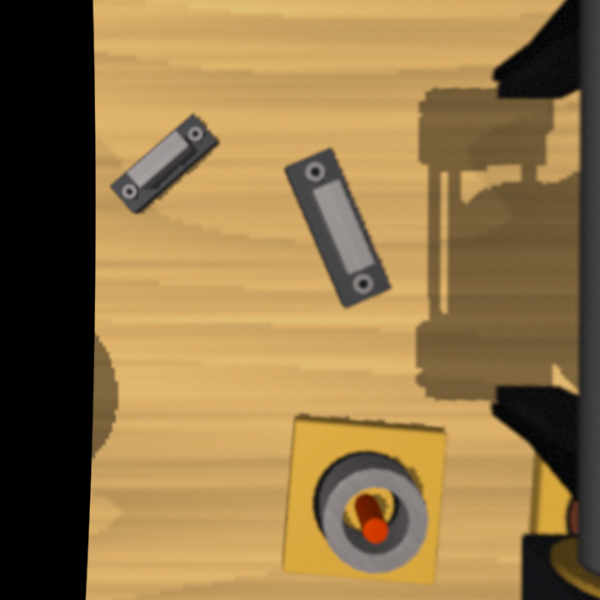

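View pics/w14_raw.png

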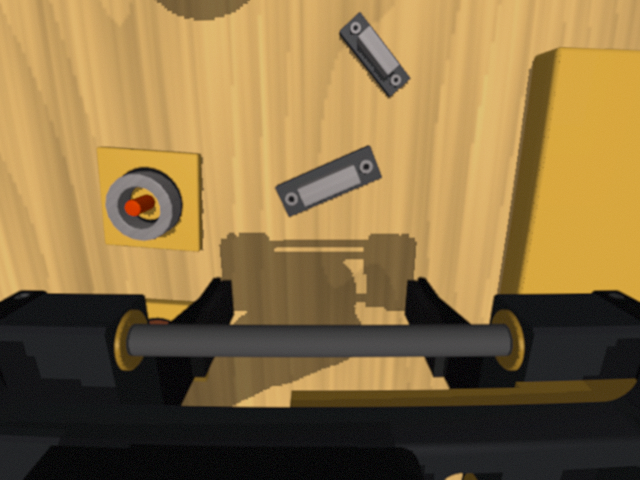

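Emit:
jog_arm:
  targets:
    - [9.6,0,0,0,0,0,6]
    - [9.6,0,0,0,0,0,6]
    - [9.6,0,0,0,0,0,6]
    - [9.6,0,0,0,0,0,6]
    - [9.6,0,0,0,0,0,6]
    - [9.5,0,0,0,0,0,6]
    - [9.5,0,0,0,0,0,6]
    - [0,0,0,0,0,0,6]
    - [0,0,0,0,0,0,6]

```text
time: 26.45
position: [0.6056, 0.2191, 0.1586]
tool_rot: [0.906, 1.374, -0.905]
ft_force: [0.4, -0.4, 1.1]
grip_width: 0.694
```

```bash
cat >> h.py <<'E'
def delta(x,y,yaw=None):
    s=get_state();M=R.from_rotvec(s['tool_rot']).as_matrix()
    cur=np.degrees(np.arctan2(M[1,2],M[0,2])); d=M.T@np.array([x-s['position'][0],y-s['position'][1],0])
    print('pos',s['position'],'yaw',cur,'shift cm',d*100,'turn about x',None if yaw is None else cur-yaw, 'q',s['joint_positions'])
E
python3 - <<'E'
from h import *
delta(.617,.254,-66.9)
im,d,P,c,T=wtop('w15',.50,.75,.13,.38,z=.014)
E
```

```text
pos [0.6056 0.2191 0.1586] yaw -66.79013482916585 shift cm [ 0.0017  2.4189 -2.7566] turn about x 0.10986517083415492 q [-0.2946  0.3436 -0.1176  1.5441  0.0413  1.2559 -1.5839]
scale 2400.0 26.5 [0.6058 0.219  0.1585] [ 0.9068  1.3738 -0.9061] cam [0.6783 0.2501 0.324 ]
```

View pics/w15.png

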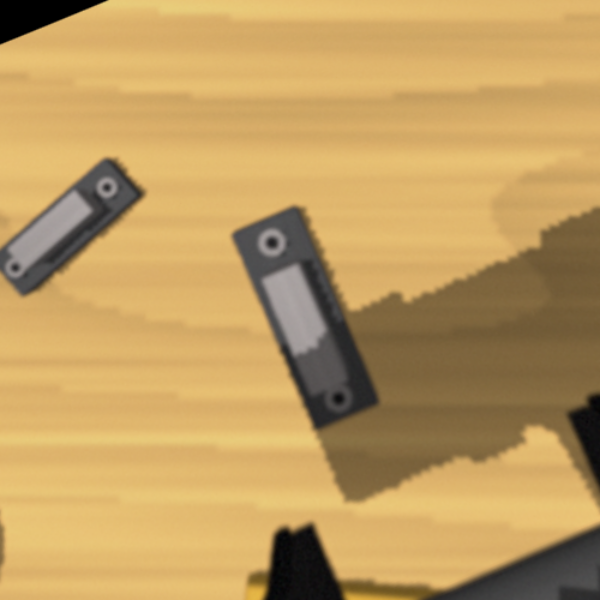

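Emit:
jog_arm:
  targets:
    - [0,0,0,1.5,1.2,-1.3,6]
    - [0,0,0,3,1.2,-1.35,6]
    - [0,0,0,2,0,0,6]
    - [0,0,0,0,0,0,5]
    - [0,0,0,0,0,0,5]

```text
time: 27.12
position: [0.6186, 0.2517, 0.0936]
tool_rot: [0.909, 1.372, -0.909]
ft_force: [-0.1, 1.1, -0.5]
grip_width: 0.594
```

```bash
python3 - <<'E'
from h import *
delta(.6175,.253,-67)
im,d,P,c,T=wtop('w16',.55,.70,.18,.33,z=.014)
E
```

```text
pos [0.6186 0.2517 0.0936] yaw -67.04033651861282 shift cm [-0.0001 -0.0483 -0.1583] turn about x -0.040336518612818395 q [-0.3318  0.4411 -0.1234  1.5467  0.058   1.1566 -1.6369]
scale 3986.7109634551493 27.175 [0.619  0.2518 0.0943] [ 0.9103  1.371  -0.908 ] cam [0.6913 0.2825 0.259 ]
```

View pics/w16_raw.png

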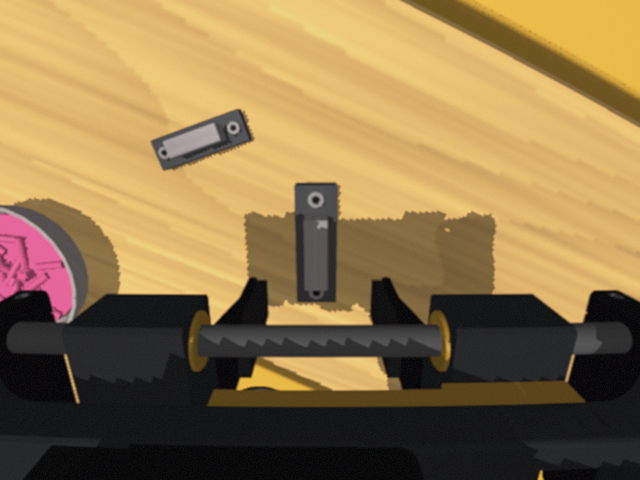

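View pics/w16.png

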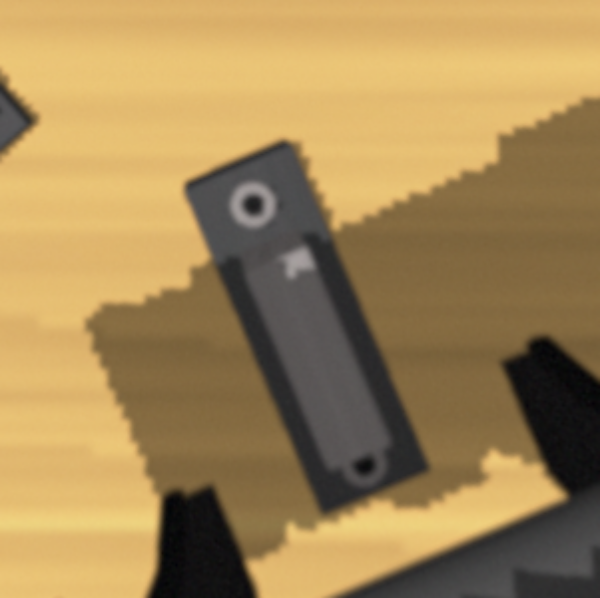

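Emit:
jog_arm:
  targets:
    - [0,0,0,2,-0.05,-0.15,5]
    - [0,0,0,2.5,0,0,5]
    - [0,0,0,2,0,0,5]
    - [0,0,0,1.0,0,0,5]
    - [0,0,0,0.4,0,0,5]
    - [0,0,0,0,0,0,5]

```text
time: 27.92
position: [0.6173, 0.2537, 0.0143]
tool_rot: [0.909, 1.372, -0.908]
ft_force: [-0.1, 0.1, -0.2]
grip_width: 0.57
```

Emit:
jog_arm:
  targets:
    - [0,0,0,0,0,0,3]
    - [0,0,0,0,0,0,2]
    - [0,0,0,0,0,0,0.6]
    - [0,0,0,0,0,0,0.6]
    - [0,0,0,0,0,0,0.6]
    - [0,0,0,0,0,0,0.6]
    - [0,0,0,0,0,0,0.6]
    - [0,0,0,0,0,0,0.6]
  squeeze: 40

```text
time: 28.92
position: [0.617, 0.2535, 0.0142]
tool_rot: [0.909, 1.373, -0.908]
ft_force: [-0.2, -0.3, 1.5]
grip_width: 0.182
```

Emit:
jog_arm:
  targets:
    - [0,0,0,-0.5,0,0,0.6]
    - [0,0,0,-1.5,0,0,0.6]
    - [0,0,0,-3,0,0,0.6]
    - [0,0,0,-3,0,0,0.6]
    - [0,0,0,-2,0,0,0.6]
    - [0,0,0,0,0,0,0.6]

```text
time: 29.68
position: [0.6182, 0.2541, 0.1163]
tool_rot: [0.911, 1.37, -0.906]
ft_force: [0.1, 0.3, -3.5]
grip_width: 0.179
```

```bash
python3 - <<'E'
from h import *
delta(.6493,-.270,-22.7)
im,d,P,c,T=wtop('w17',.55,.70,.18,.33,z=.014)
print(get_state()['ft_force'])
E
```

```text
pos [0.6182 0.2541 0.1163] yaw -67.00069107474964 shift cm [ -0.0691 -17.614   49.4614] turn about x -44.300691074749636 q [-0.3335  0.4211 -0.1254  1.5269  0.0553  1.193  -1.6377]
scale 3986.7109634551493 29.725 [0.6171 0.2536 0.1144] [ 0.9091  1.3722 -0.908 ] cam [0.6904 0.2846 0.282 ]
[-0.7776  0.767  -4.3271]
```

View pics/w17_raw.png

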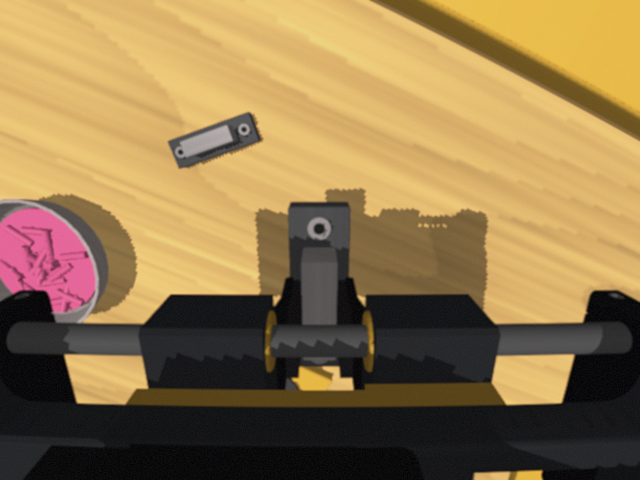

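Emit:
jog_arm:
  targets:
    - [-8.8,0,0,0,0,0,0.6]
    - [-8.9,0,0,0,0,0,0.6]
    - [-8.9,0,0,0,0,0,0.6]
    - [-8.9,0,0,0,0,0,0.6]
    - [-8.8,0,0,0,0,0,0.6]
    - [0,0,0,0,0,0,0.6]
    - [0,0,0,0,-2.5,1.2,0.6]
    - [0,0,0,0,-4.7,2.3,0.6]
    - [0,0,0,0,-5,2.45,0.6]
    - [0,0,0,0,-5,2.45,0.6]

```text
time: 30.98
position: [0.6275, 0.0606, 0.1131]
tool_rot: [0.313, 1.549, -0.314]
ft_force: [1.1, -0.6, -3.4]
grip_width: 0.183
```

Emit:
jog_arm:
  targets:
    - [0,0,0,0,-5,2.45,0.6]
    - [0,0,0,0,-5,2.45,0.6]
    - [0,0,0,0,-5,2.45,0.6]
    - [0,0,0,0,-5,2.45,0.6]
    - [0,0,0,0,-4,2.0,0.6]
    - [0,0,0,0,-2,1.0,0.6]
    - [0,0,0,0,0,0,0.6]
    - [0,0,0,0,0,0,0.6]

```text
time: 31.98
position: [0.6463, -0.2231, 0.1137]
tool_rot: [0.311, 1.55, -0.307]
ft_force: [0.4, 0.2, -4.0]
grip_width: 0.175
```

```bash
python3 - <<'E'
from h import *
delta(.6493,-.270,-22.7)
im,d,P,c,T=wtop('w18',.55,.75,-.35,-.15,z=.012)
print(get_state()['ft_force'])
E
```

```text
pos [ 0.6463 -0.2231  0.1137] yaw -22.546380810702036 shift cm [-0.0129 -4.2152  2.0725] turn about x 0.15361918929796303 q [ 0.3424  0.4549 -0.0635  1.4828  0.0271  1.206  -0.1179]
scale 3000.0 32.025 [ 0.6465 -0.2229  0.1139] [ 0.3099  1.5492 -0.3062] cam [ 0.6765 -0.1504  0.2792]
[ 0.4097  0.6903 -3.4509]
```

View pics/w18_raw.png

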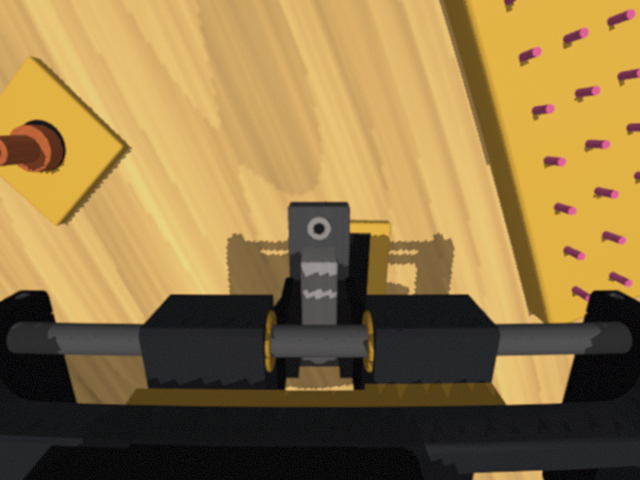

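Emit:
jog_arm:
  targets:
    - [0,0,0,0.5,-2.1,1.05,0.6]
    - [0,0,0,1.0,-2.1,1.05,0.6]
    - [0,0,0,0.5,0,0,0.6]
    - [0,0,0,0,0,0,0.6]
    - [0,0,0,0,0,0,0.6]

```text
time: 32.65
position: [0.6493, -0.2729, 0.0941]
tool_rot: [0.311, 1.548, -0.31]
ft_force: [-0.6, 0.7, -4.3]
grip_width: 0.178
```

```bash
python3 - <<'E'
from h import *
delta(.6493,-.270,-22.7)
im,d,P,c,T=wtop('w19',.55,.75,-.35,-.15,z=.012)
cv2.imwrite('pics/c19.png',cv2.resize(im[180:380,220:420],(600,600))[:,:,::-1])
im,d=get_image('side');cv2.imwrite('pics/s19.png',cv2.resize(im[120:240,260:420],None,fx=5,fy=5)[:,:,::-1])
im,d=get_image('scene');cv2.imwrite('pics/sc19.png',cv2.resize(im[200:320,120:280],None,fx=5,fy=5)[:,:,::-1])
E
```

```text
pos [ 0.6493 -0.2729  0.0941] yaw -22.649715506911175 shift cm [ 0.0002  0.2639 -0.1146] turn about x 0.050284493088824433 q [ 0.3938  0.51   -0.046   1.4434  0.0233  1.1887 -0.0504]
scale 3000.0 32.7 [ 0.6495 -0.2729  0.0943] [ 0.3104  1.5479 -0.3095] cam [ 0.6795 -0.1999  0.2595]
```

View pics/c19.png

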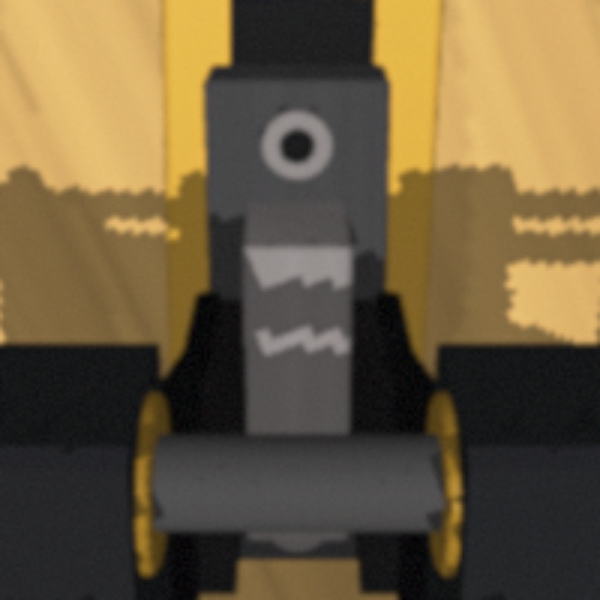

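View pics/s19.png

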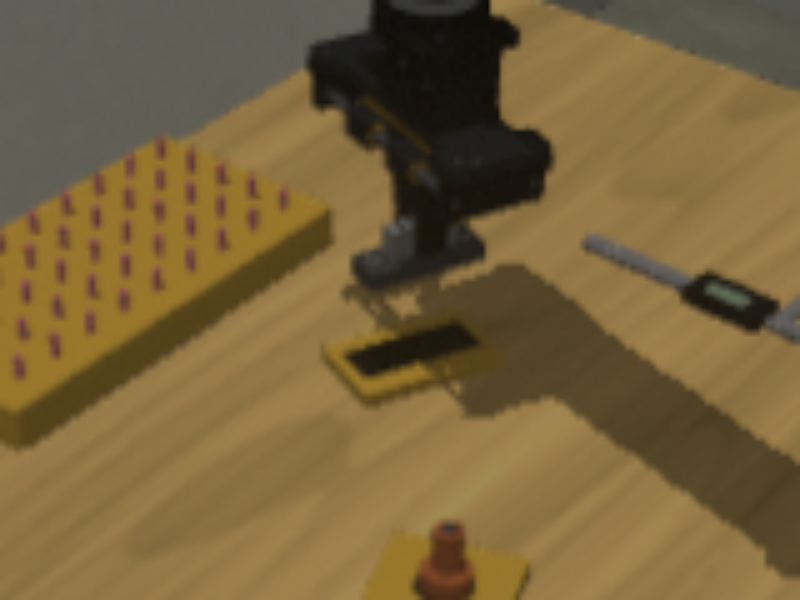

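View pics/sc19.png

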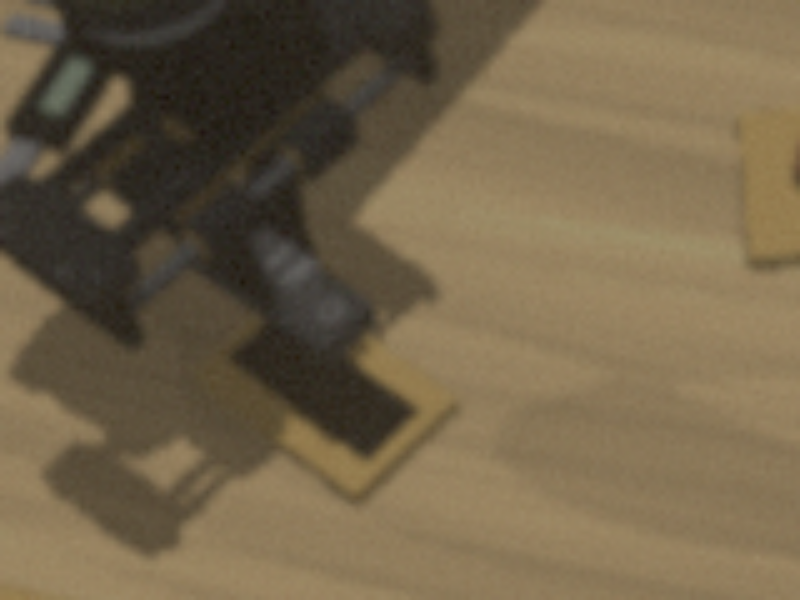

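View pics/w19_raw.png

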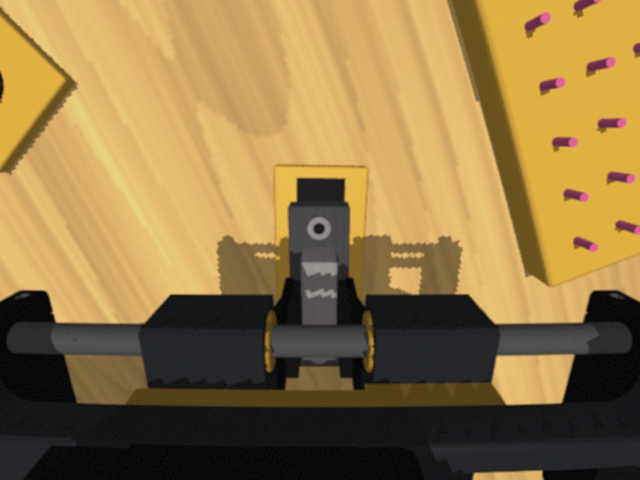

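```bash
python3 - <<'E'
from h import *
c,T=pose('wrist');M=T@np.linalg.inv(c['mount'])
def tool(p): return (p-M[:3,3])@M[:3,:3]
z=M[2,3]
p=tool(onz(c,T,[(321,178.5),(321,166)],.012));print('pad end edges, tool y of centre',p[:,1]-[.047,.055],p[:,2])
p=tool(onz(c,T,[(319,206),(319,228.5),(319,262)],[z-.014+.014,z,z+.022]));print('jaw bar end, screw, rib',p[:,1]-[.045,.035,.025],p[:,2])
E
```

```text
pad end edges, tool y of centre [0.0008 0.0014] [0.0013 0.0013]
jaw bar end, screw, rib [ 0.0003 -0.0008  0.0003] [-0.0001 -0.0001 -0.0001]
```

Emit:
jog_arm:
  targets:
    - [0,0,0,1.5,0.2,0.1,0.6]
    - [0,0,0,2,0,0,0.6]
    - [0,0,0,1.7,0,0,0.6]
    - [0,0,0,0.8,0,0,0.6]
    - [0,0,0,0.3,0,0,0.6]
    - [0,0,0,0,0,0,0.6]
    - [0,0,0,0,0,0,0.6]

```text
time: 33.67
position: [0.6513, -0.2725, 0.032]
tool_rot: [0.311, 1.547, -0.311]
ft_force: [0.5, 0.1, -3.2]
grip_width: 0.177
```

Emit:
jog_arm:
  targets:
    - [0,0,0,0.25,0,0,0.6]
    - [0,0,0,0.15,0,0,0.6]
    - [0,0,0,0.1,0,0,0.6]
    - [0,0,0,0,0,0,0.6]

```text
time: 34.17
position: [0.6507, -0.2722, 0.0263]
tool_rot: [0.311, 1.548, -0.311]
ft_force: [-0.5, -0.3, -1.9]
grip_width: 0.182
```

```bash
python3 - <<'E'
from h import *
im,d,P,c,T=wtop('w20',.55,.75,-.35,-.15,z=.012)
cv2.imwrite('pics/c20.png',cv2.resize(im[150:350,220:420],(600,600))[:,:,::-1])
E
```

```text
scale 3000.0 34.225 [ 0.6506 -0.2722  0.0262] [ 0.3108  1.5484 -0.3108] cam [ 0.681  -0.1991  0.1916]
```

View pics/c20.png

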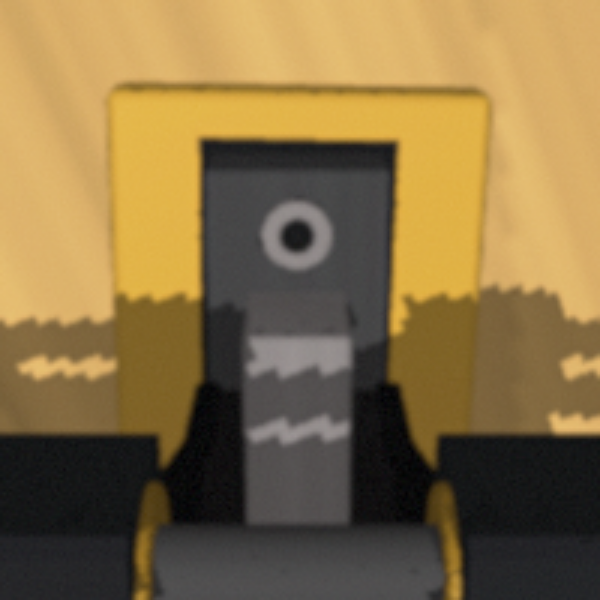

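Emit:
jog_arm:
  targets:
    - [0,0,0,0.1,0,0.05,0.6]
    - [0,0,0,0.05,0,0,0.6]
    - [0,0,0,0,0,0,0.6]

```text
time: 34.6
position: [0.6507, -0.2722, 0.0262]
tool_rot: [0.311, 1.549, -0.311]
ft_force: [-5.2, 1.8, 6.6]
grip_width: 0.179
```

Emit:
jog_arm:
  targets:
    - [0,0,0,0,0,0,2.5]
    - [0,0,0,0,0,0,4]
    - [0,0,0,0,0,0,5]
    - [0,0,0,0,0,0,5]
    - [0,0,0,-1.5,0,0,5]
    - [0,0,0,-3,0,0,5]
    - [0,0,0,-5,0,0,5]
    - [0,0,0,-5,0,0,5]
    - [0,0,0,-3,0,0,5]
    - [0,0,0,0,0,0,5]

```text
time: 35.85
position: [0.6531, -0.2732, 0.2047]
tool_rot: [0.309, 1.54, -0.312]
ft_force: [0.5, 0.9, 0.5]
grip_width: 0.574
```

Emit:
jog_arm:
  targets:
    - [0,0,0,0,-5,4,5]
    - [0,0,0,0,-5,4,5]
    - [0,0,0,0,0,0,5]
    - [0,0,0,0,0,0,5]

```text
time: 36.35
position: [0.6851, -0.3921, 0.1978]
tool_rot: [0.312, 1.551, -0.31]
ft_force: [-0.4, 0.9, -0.1]
grip_width: 0.574
```

```bash
python3 - <<'E'
from h import *
im,d,P,c,T=wtop('w21',.40,.75,-.37,-.02,z=.012)
for n in ('side','scene'):
    im,d,P,c,T=cloud(n)
    cv2.imwrite(f'pics/{n}21.png',im[:,:,::-1])
    b=topview(im,c,T,.012,.35,.75,-.36,.34); cv2.imwrite(f'pics/t{n}21.png',b[:,:,::-1])
E
```

```text
scale 1714.2857142857142 36.4 [ 0.6857 -0.3909  0.1988] [ 0.3112  1.5495 -0.3085] cam [ 0.7157 -0.3193  0.3632]
```

View pics/w21.png

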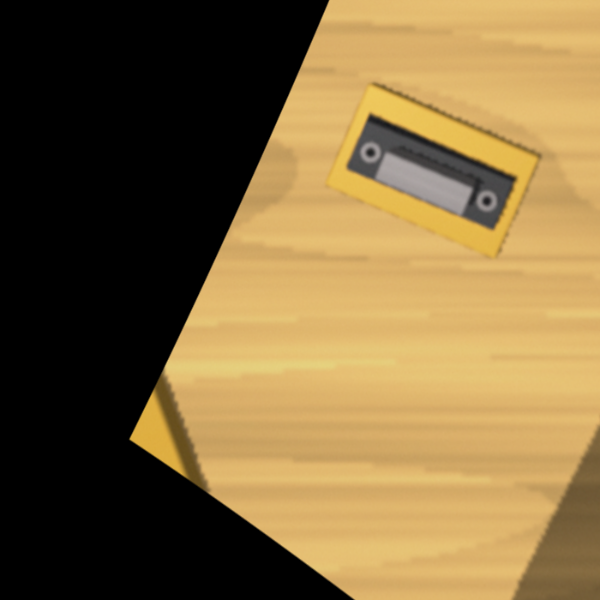

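View pics/tside21.png

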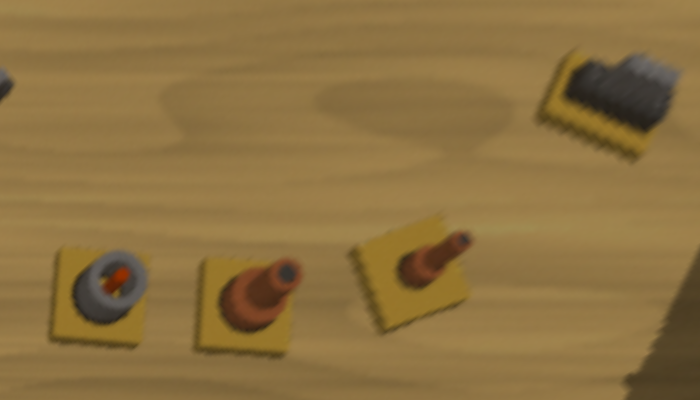

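View pics/tscene21.png

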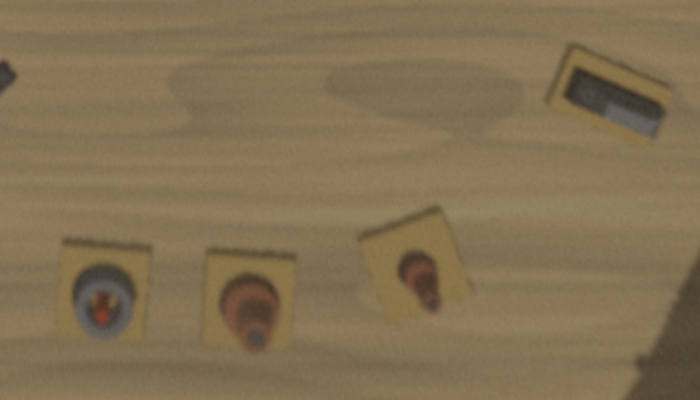

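View pics/scene21.png

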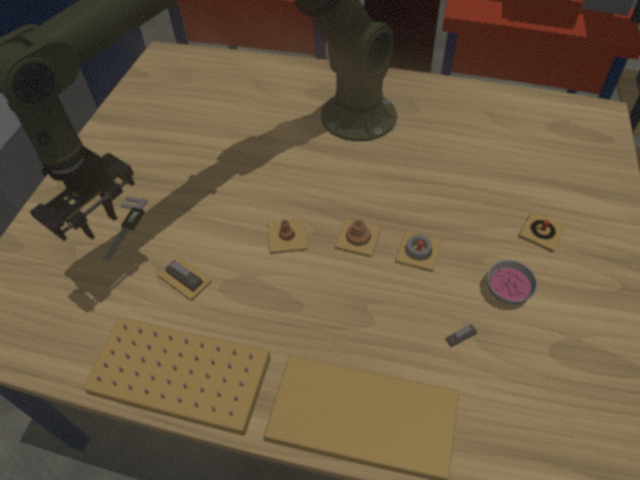

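Emit:
jog_arm:
  targets:
    - [0,0,0,0,3,-3,5]
    - [0,0,0,0,3.5,-3.7,5]
    - [0,0,0,0,3.5,-3.7,5]
    - [0,0,0,0,3.5,-3.7,5]
    - [0,0,0,0,3.5,-3.7,5]
    - [0,0,0,0,3.5,-3.7,5]
    - [0,0,0,0,3,-3,5]
    - [0,0,0,0,0,0,5]
    - [0,0,0,0,0,0,5]

```text
time: 37.62
position: [0.5502, -0.0813, 0.2004]
tool_rot: [0.309, 1.547, -0.311]
ft_force: [-0.1, 0.2, 0.6]
grip_width: 0.574
```

```bash
python3 - <<'E'
from h import *
im,d,P,c,T=wtop('w22',.38,.58,-.14,.3,z=.012,size=800)
E
```

```text
scale 1818.181818181818 37.675 [ 0.5503 -0.0821  0.2002] [ 0.3106  1.5469 -0.3117] cam [ 0.5802 -0.0079  0.3658]
```

View pics/w22.png

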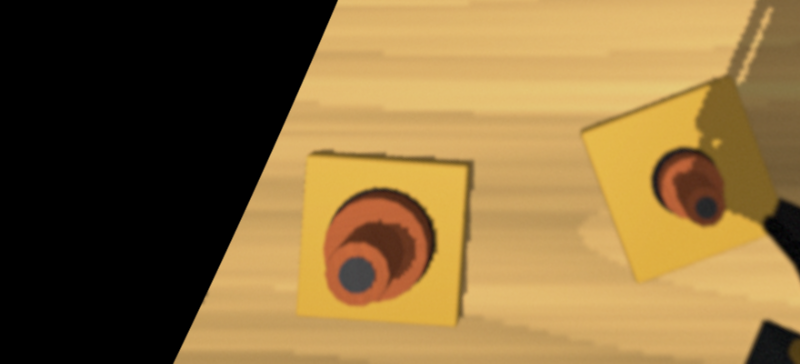

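```bash
python3 -c "
from bench import *
print(get_state()['time'],get_state()['qd']); print(close_job())"
```

```text
37.675 [ 0.01252091  0.01704236  0.00972914 -0.00704089 -0.00262327  0.0005778
 -0.00136571]
the job is handed in; nothing more can be done
None
```

All four pieces are on their pads, released and standing flat. I handed the job in at 37.7 s of the 106 s, and it reports no verdict.

**Choice of things:** The collar went on the nearer of the two orange-post pads, 0.51 m from the base against 0.62 m. I used the 90 mm jaw and left the shorter one alone.

**Final checks:**
- **Electrodes:** in the last wrist picture both stand upright, with centre errors of about 2 mm (large) and 2–3 mm (small).
- **Collar:** the pictures show it flat around the post. I judged its centring by eye after release; the last measurement, before lowering, was within about 2 mm.
- **Jaw:** it lies inside the oblong and parallel to it.
- **Bystanders:** the bowl and the calliper look unmoved in the last overview. The arm was clear of everything.

**What disagreed:**
- **First collar grasp:** the fingers closed above the ring. The fingertips proved to end about 5 mm behind the reported tool point, not 19 mm ahead of it. I lowered the grip and it then held.
- **Electrode grips:** this means both electrodes were held only near the top of the stem. The grip read 29 mm and 18 mm instead of 32 and 20, but they did not slip.
- **Camera readings:** the wrist camera's positions differed by several mm depending on where the object lay in the picture. I therefore aligned each piece to its pad within the same view before lowering it.

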